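# Draw the register pins, dress the die face, zero the gauge

## Task

Make the die ready for measuring: first draw every register pin out of the steel die block and hang each by its neck, upright and pushed fully home, in any free notch of the pin rail. Then take the lapping block and, in one pass, sweep it flat along the middle of the die face from the yellow end to the plain end, pressing lightly all the way so that the sprung block dips by a few millimetres without reaching its stop, and put the lapping block back flat on its leather pad. Last, press the recessed red zero button of the gauge fully with the stylus, stand the stylus back in its stand, and leave the other things on the bench where they are.

Things in the scene. Friction and masses are not known exactly. Their poses are not given: they have to be found in the camera images.
- die_base: grey holder 84 x 224 mm, fixed, with a steel die block on springs. Origin: centre of its underside, on the bench. Block face: flat, 64 mm above the bench, 60 (x) x 200 mm (y), yellow strip at its -y end, plain at +y; bores 15 mm wide go right through the 42 mm block on its centre line at y = -60, -20, 20, 60 mm.
- die (a joint): how far the sprung die block has been pressed down (m): 0 at rest, 0.008 against the stop. About 2 N starts it moving, then 1.5 N per mm.
- rail: fixed pin rail: aluminium plate 50 x 200 mm, 10 thick, top 75 mm above the bench, on a blue upright at its back (x > 11 mm) and a 6 mm foot; open below in front. Origin: centre of its underside, on the bench. Four notches 11 mm wide, 26 deep in its front edge (x = -25 mm) at y = -72, -24, 24, 72 mm, open to local -x.
- notch0 (a point): notch at local y = -72 mm of the rail: point on the plate's top where the axis of a fully home pin stands (3.5-5.5 mm in front of the notch's closed end); axes as the rail, the notch's mouth lies 20.5 mm away towards -x
- notch1 (a point): notch at local y = -24 mm of the rail: point on the plate's top where the axis of a fully home pin stands (3.5-5.5 mm in front of the notch's closed end); axes as the rail, the notch's mouth lies 20.5 mm away towards -x
- notch2 (a point): notch at local y = 24 mm of the rail: point on the plate's top where the axis of a fully home pin stands (3.5-5.5 mm in front of the notch's closed end); axes as the rail, the notch's mouth lies 20.5 mm away towards -x
- notch3 (a point): notch at local y = 72 mm of the rail: point on the plate's top where the axis of a fully home pin stands (3.5-5.5 mm in front of the notch's closed end); axes as the rail, the notch's mouth lies 20.5 mm away towards -x
- pin0: register pin (may be absent), at the start in the bore at y = -60 mm. Brass head 20 mm across, 20 mm high; below it a steel neck 8 mm across, 22 mm long, then a foot 12 mm across, 16 mm long. Origin: centre of the head's underside, resting on the die face; z up. 60 g. Only the neck fits a notch, not the foot.
- pin1: register pin (may be absent), at the start in the bore at y = -20 mm. Brass head 20 mm across, 20 mm high; below it a steel neck 8 mm across, 22 mm long, then a foot 12 mm across, 16 mm long. Origin: centre of the head's underside, resting on the die face; z up. 60 g. Only the neck fits a notch, not the foot.
- pin2: register pin (may be absent), at the start in the bore at y = 20 mm. Brass head 20 mm across, 20 mm high; below it a steel neck 8 mm across, 22 mm long, then a foot 12 mm across, 16 mm long. Origin: centre of the head's underside, resting on the die face; z up. 60 g. Only the neck fits a notch, not the foot.
- pin3: register pin (may be absent), at the start in the bore at y = 60 mm. Brass head 20 mm across, 20 mm high; below it a steel neck 8 mm across, 22 mm long, then a foot 12 mm across, 16 mm long. Origin: centre of the head's underside, resting on the die face; z up. 60 g. Only the neck fits a notch, not the foot.
- lap: lapping block: dark steel sole 56 (x) x 50 (y) x 16 mm with a wooden grip ridge on top, 20 mm wide (y), 56 mm long (x), from 16 to 44 mm height. Origin: centre of the sole's underside, z up. About 200 g.
- pad: brown leather pad, fixed, 130 (x) x 120 (y) x 4 mm. Origin: centre of its underside, on the bench.
- zero_mouth (a point): on the gauge readout (fixed grey box 90 (x) x 100 (y) x 45 mm with a green display on its +x side): centre of the 15 mm wide round mouth of its 34 mm square black collar, 59 mm above the bench and 22 mm from the box's centre towards -x; the red zero button, 11 mm across, lies 8 mm below it and is pressed straight down.
- zero (a joint): travel of the red zero button (m): 0 out, 0.004 fully down, about 5 N.
- stand: fixed wooden stylus stand, 50 x 50 x 60 mm, with an upright hole 14 mm wide through its centre. Origin: centre of its underside, on the bench.
- stylus: blunt stylus standing in the stand: steel shank 8 mm across and 50 mm long, then a brass ferrule 20 mm across (6 mm), then a wooden handle 22 mm across from 56 to 108 mm with a domed top to 118 mm (heights above the tip). Origin: the tip; z up towards the handle. In the stand the ferrule rests on the stand's top, so the tip is 10 mm above the bench. 80 g.
- graver1: bystander: graver with brown wooden handle, lying
- graver3: bystander: graver with dark wooden handle, lying
- blank: bystander: copper medal blank, 40 mm across, 6 mm high
- loupe: bystander: black loupe, 40 mm across, 30 mm high

How it is judged:
By the outcome, as a careful person would: the job done as asked, in the order asked, and still so for the second after the job is handed in, with the robot touching nothing.
Of pin0, pin1, pin2, pin3 only 2 to 3 are there at a start; the rules pass over those that are not, and their reading is None.
At some moment in a run one of lap may be knocked a few centimetres aside while the robot is not near it.
It also fails if it takes over 210 s, if anything falls off the work surface, if the arm or the gripper's body presses on something with over 40 N, if the wrist force passes 120 N, or if a joint passes its speed limit or range.

## Robot

A 7-joint arm with a two-finger parallel gripper is mounted at the origin on the work surface. World frame = base frame: x ahead of the robot, y to its left, z up, the work surface at z = 0. Lengths are in mm, angles in rad, forces in N, time in s.
With the tool pointing down it reaches from about 350 to 900 mm from the base axis. Payload 19.9 kg.
Tool frame: the origin (TCP) lies on the centre line of the jaws, within the pads' length; the fingertips stand 17 mm ahead of it and the grasp point (between the pads) lies 2 mm behind it; z points along the fingers, y is the line along which they close (so a half turn about z gives the same grasp; the last joint's range is limited). The gripper opens to 85 mm and grips with 20 to 120 N. Pads are 22 mm wide; open, the fingers measure 114 mm over their backs; the gripper's body (76 mm by 85 mm) begins 54 mm behind the grasp point. The pads swing forward as they close: fully open they stand 13 mm farther back than shut.
Start: joints at [-1.159, 0.417, -0.01, 1.614, 0.005, 1.111, -0.053], TCP at [273.415, 562.003, 248.26] pointing down, gripper open.
Joint ranges: [-2.81, 2.81], [-0.39, 2.02], [-1.27, 1.25], [0.06, 2.57], [-1.19, 4.33], [0.19, 2], [-2.82, 2.82]. Speed limits (rad/s): [1.89, 1.89, 2.39, 2.39, 3.01, 3.01, 3.01].

## Interface

Orientations are given as a unit quaternion [x, y, z, w].
In Python, from rig import arm gives the robot as it stands.
- The arm moves only by the tool arm_command, never from a script. Its argument "deltas" is one flat list of numbers, 7 for each row, row after row: the turn, a rotation vector about the tool's x, y, z scaled (see below), then the shift along the tool's x, y, z scaled (see below), then the opening, from 0 (shut) to 1 (fully open). A call has 1 to 5 rows; each row is the pose to reach, as a shift and turn from the pose commanded when the call began, along the tool's axes at that moment; what a row does not reach only later rows make up. The controller multiplies each number of a shift by 500 mm and each number of a turn by 120 degrees. A row lasts 1/8 s, in which the tool goes at most 62.5 mm and 10.7 degrees, less where a joint would pass 70% of its speed; a pose out of reach is approached as far as the arm can. A call with a number of a shift or a turn outside -1 to 1 is refused whole. A call with a gripper value outside its range is refused whole. The fingers move at their own pace and stop on an object; "grip_force" is the grip in N (left out, the last holds). Time passes only in rows, so rows that repeat a pose let the fingers close. It gives the time, the measured TCP pose, the force, the opening and the grip force at its end, in the units of the state.
- arm.get_obs(): the state, without advancing time (a new reading comes with each control period).
- arm.capture(name): name is "scene" or "side" or "wrist"; returns (picture, depth): 480x640x3 uint8, red, green, blue; 480x640 float32, mm along the optical axis (not along the pixel's ray), 0 where there is no reading.
- arm.calibration(name): a dict with "fx", "fy", "cx", "cy" (pixels), "R" (3x3) and "t" (3): a world point X has camera coordinates R X + t. Camera axes: x right, y down, z forward; pixel columns grow to the right and rows downward; lengths in mm; the calibration is good to about 2 mm. A picture is of the moment at which its call begins: read the wrist's pose just before it. calibration takes no time and is no camera call; for the wrist camera it gives the pose at the moment of the call.
- arm.close_job(): hands the job in; it is judged then, once.
The state is a dict: "t": time; "joint_positions": joint angles; "joint_vel": joint speeds; "tau": joint torques, N m; "ee_pos": TCP position; "tcp_rot": TCP orientation; "wrist_force": force on the tool from outside, world axes, zero at the start; "moment": the same for the moment, N m; "opening": finger opening in mm; "grasp_force": force on a finger pad.
Only numpy, scipy, OpenCV 4.12 (cv2) and the standard library are available. Lean on these libraries where they do the work, as an engineer would, in place of code of your own. Each camera call takes 0.05 s, during which the arm holds its last target. There are 200 camera calls.

## Working session

There is one attempt and no reset: what is moved stays moved. The work goes in short steps, Python scripts to look and compute and a tool call to move; the robot and the scene stay as the last step left them, time stands still between calls to the robot, and variables do not carry over. Pictures are saved under pics/ and viewed, at most 14 in all, crops included, and the job is handed in when it is done.

Besides the shell and the picture viewer there is one more tool, called after "Request:" as name(argument=value, ...) on one line, values as JSON. arm_command: Moves the arm, as the interface text tells. Shifts and turns lie within -1 to 1; 1 stands for 500 mm of shift or 120 degrees of turn. Its arguments: {"type":"object","properties":{"deltas":{"type":"array","items":{"type":"number","minimum":-1,"maximum":1}},"grip_force":{"type":"number"}},"required":["deltas"]}

```bash
ls; mkdir -p pics; cat > h.py <<'E'
import numpy as np, cv2
from rig import arm
from scipy.spatial.transform import Rotation as Rot
def cap(n):
    c=arm.calibration(n); p,d=arm.capture(n); return p,d,c
def pts(d,c):
    v,u=np.mgrid[0:480,0:640]
    X=np.stack([(u-c["cx"])/c["fx"]*d,(v-c["cy"])/c["fy"]*d,d],-1)
    return (X-np.array(c["t"]))@np.array(c["R"])
def ray(c,u,v,z):
    R=np.array(c["R"]);t=np.array(c["t"]);o=-R.T@t
    w=R.T@np.array([(u-c["cx"])/c["fx"],(v-c["cy"])/c["fy"],1.]); return o+w*(z-o[2])/w[2]
def save(n,p): cv2.imwrite("pics/"+n+".png",cv2.cvtColor(p,cv2.COLOR_RGB2BGR))
E
python3 - <<'E'
from h import *
o=arm.get_obs();print(o)
for n in ["scene","side"]:
    p,d,c=cap(n);save(n+"0",p);np.savez(n+"0",p=p,d=d,**c);print(n,(-np.array(c["R"]).T@np.array(c["t"])).round(),c["fx"])
E
```

```text
pics
{'t': 0.0, 'joint_positions': array([-1.15948709,  0.41799301, -0.01030087,  1.61418047,  0.00469661,
        1.11069077, -0.05297197]), 'joint_vel': array([ 0.00066454,  0.00228757, -0.00113844,  0.00109258, -0.00087591,
        0.00028052,  0.00160916]), 'tau': array([ 2.39144350e-05, -8.64452291e+01,  6.78686332e-01, -4.34890616e+01,
        1.90777460e-02,  7.49351137e-03, -2.17815568e-05]), 'ee_pos': array([273.29802013, 561.71339226, 247.64573584]), 'tcp_rot': array([ 2.24459309e-01,  9.74483263e-01, -6.16523156e-04, -9.56939135e-05]), 'wrist_force': array([-0.14455182,  0.38944798,  0.40611781]), 'moment': array([0.00052246, 0.03655978, 0.02068672]), 'grasp_force': 0.0, 'opening': 85.14449878160211}
scene [859. 496. 750.] 481.03146528822487
side [-34. 839. 697.] 482.3264131735653
```

View pics/scene0.png

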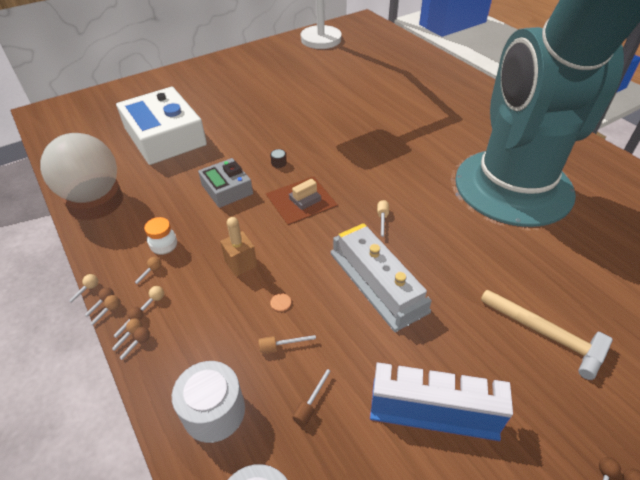

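View pics/side0.png

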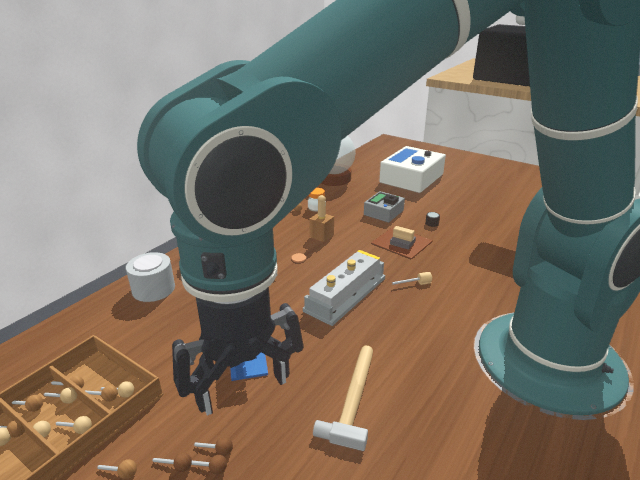

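The scene view shows the die with its yellow end at (350,232), brass pin heads near (375,250) and (400,278), and the rail at (440,400) with its notches facing up-image. The lap on its pad is at (305,193), the gauge at (225,180), the stylus and stand at (237,245). In the side view the gripper hides the rail.

```bash
python3 - <<'E'
from h import *
f=np.load("scene0.npz");p,d,c=f["p"],f["d"],f
X=pts(d,c);hsv=cv2.cvtColor(p,cv2.COLOR_RGB2HSV);z=X[...,2]
v,u=np.mgrid[0:480,0:640]
def box(a,b,cc,dd): return (u>=a)&(u<b)&(v>=cc)&(v<dd)
def rect(n,m):
    P=X[m][:,:2].astype(np.float32); r=cv2.minAreaRect(P);print(n,m.sum(),np.round(r[0],1),np.round(r[1],1),round(r[2],1),"z",np.round(np.percentile(X[m][:,2],[5,50,95]),1), "mean",P.mean(0).round(1))
die=box(325,440,220,330)
rect("die",die&(abs(z-64)<4)); rect("die base",die&(z>5))
yel=die&(hsv[...,0]>20)&(hsv[...,0]<32)&(hsv[...,1]>190); rect("yellow",yel&(abs(z-64)<6))
rect("heads",die&(z>76))
for b in [(365,385,238,262),(390,412,265,292)]: rect("head",box(*b)&(z>79))
rect("rail",box(360,520,355,440)&(abs(z-75)<4))
lp=box(265,340,170,225)
rect("lapridge",lp&(z>40)); rect("lap",lp&(z>8)); rect("pad",lp&(hsv[...,2]<120)&(abs(z-4)<4)&(hsv[...,1]>150))
g=box(195,256,150,210); rect("gauge",g&(abs(z-45)<4)); rect("collar",g&(z>55))
s=box(215,262,210,280); rect("styl top",s&(z>100)); rect("stand",s&(abs(z-60)<3))
im=cv2.resize(p[140:330,190:445],None,fx=3,fy=3,interpolation=cv2.INTER_CUBIC); save("crop1",im)
E
```

```text
die 2404 [446.4  53.4] [202.4  62.8] 87.7 z [62.5 64.9 66.9] mean [449.1  60.6]
die base 5378 [592.5 212.6] [777.1 205. ] 47.6 z [11.1 61.2 74.1] mean [463.1  75.9]Traceback (most recent call last):
  File "<stdin>", line 10, in <module>
  File "<stdin>", line 7, in rect
    return _quantile_unchecked(
        a, q, axis, out, overwrite_input, method, keepdims, weights)
    return _ureduce(a,
                    func=_quantile_ureduce_func,
    ...<5 lines>...
                    overwrite_input=overwrite_input,
                    method=method)
    r = func(a, **kwargs)
    result = _quantile(arr,
                       quantiles=q,
    ...<2 lines>...
                       out=out,
                       weights=wgt)
    slices_having_nans = np.isnan(arr[-1, ...])
                                  ~~~^^^^^^^^^
IndexError: index -1 is out of bounds for axis 0 with size 0
```

```bash
python3 - <<'E'
from h import *
f=np.load("scene0.npz");p,d,c=f["p"],f["d"],f
X=pts(d,c);hsv=cv2.cvtColor(p,cv2.COLOR_RGB2HSV);z=X[...,2]
v,u=np.mgrid[0:480,0:640]
def box(a,b,cc,dd): return (u>=a)&(u<b)&(v>=cc)&(v<dd)
def rect(n,m):
    k,L,s,_=cv2.connectedComponentsWithStats(m.astype(np.uint8))
    if k<2: print(n,"none");return
    m=L==1+np.argmax(s[1:,4])
    P=X[m][:,:2].astype(np.float32); r=cv2.minAreaRect(P);print(n,m.sum(),np.round(r[0],1),np.round(r[1],1),round(r[2],1),"z",np.round(np.percentile(X[m][:,2],[5,50,95]),1), "mean",P.mean(0).round(1))
die=box(325,440,220,330)
yel=box(335,370,222,245)&(hsv[...,0]>18)&(hsv[...,0]<35)&(hsv[...,1]>140); rect("yellow",yel)
for b in [(365,385,238,262),(390,412,265,292)]: rect("head",box(*b)&(z>76)&(hsv[...,1]>80))
rect("rail",box(360,520,355,440)&(abs(z-75)<4))
lp=box(265,340,170,225)
rect("lapridge",lp&(z>40)); rect("lap",lp&(z>8)); rect("pad",lp&(hsv[...,2]<120)&(abs(z-4)<4)&(hsv[...,1]>150))
g=box(195,256,150,210); rect("gauge",g&(abs(z-45)<4)); rect("collar",g&(z>54))
s=box(215,262,210,280); rect("styl top",s&(z>100)); rect("stand",s&(abs(z-60)<3))
im=cv2.resize(p[140:330,190:445],None,fx=3,fy=3,interpolation=cv2.INTER_CUBIC); save("crop1",im)
E
```

```text
yellow 101 [424.1 -68.7] [103.5  52.1] 54.5 z [ 2.3 65.6 67.7] mean [440.6 -46. ]
head 73 [447.3  35.2] [16.9 17.2] 39.9 z [78.4 84.1 86.4] mean [448.6  36. ]
head 88 [450.9 115.1] [17.2 16.8] 86.3 z [77.8 84.3 86.6] mean [452.1 115.9]
rail 3927 [529.9 310.4] [ 52.9 200.5] 47.3 z [73.4 75.6 77.6] mean [530.7 314. ]
lapridge 201 [ 440.3 -229.2] [57.1 22.4] 0.2 z [41.6 48.5 51. ] mean [ 442.3 -226.7]
lap 608 [617.7 109.1] [908.2  73.5] 62.7 z [11.3 27.7 50.4] mean [ 445.  -220.1]
pad 82 [ 433.8 -191.4] [58.9 23.1] 6.5 z [3.2 5.1 6.9] mean [ 432.8 -191.7]
gauge 852 [ 574.2 -366.2] [103.8  90.1] 89.4 z [42.9 46.5 48.5] mean [ 581.4 -358.7]
collar 165 [ 551.8 -367.2] [35.5 38.9] 1.3 z [54.9 59.3 62.3] mean [ 552.  -366.1]
styl top 171 [759.1 173.4] [674.3  21.5] 71.0 z [102.2 119.2 129. ] mean [ 655.4 -127.2]
stand 369 [ 651.  -140.1] [54.3 51.1] 89.6 z [58.3 61.1 62.7] mean [ 652.9 -134.6]
```

View pics/crop1.png

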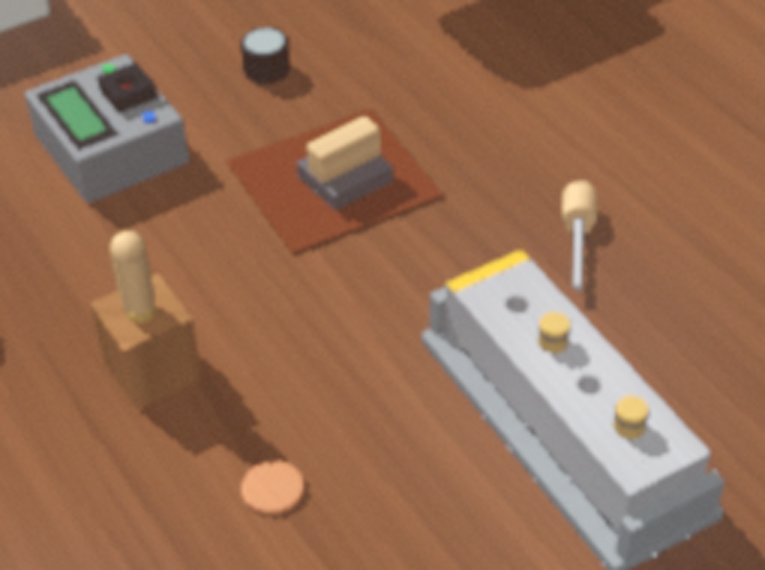

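The crop shows the pins in the bores at y=-20 and y=+60, with the other two bores empty. The yellow strip is at the top-left end. The lap ridge runs along x, and the red button sits in the black collar.

```bash
cat >> h.py <<'E'
def go(targets,ref=None):
    """targets: list of (x,y,z,yaw of tool y deg); prints row deltas from ref (default: measured) pose, tool down"""
    o=arm.get_obs(); R0=Rot.from_quat(o["tcp_rot"]); p0=o["ee_pos"] if ref is None else np.array(ref[:3],float)
    M=R0.as_matrix(); yaw0=np.degrees(np.arctan2(M[1,1],M[0,1]))
    print("t %.2f"%o["t"],"pos",o["ee_pos"].round(1),"yaw %.1f"%yaw0,"tilt",M[:,2].round(4),"F",o["wrist_force"].round(1),"op %.1f gf %.1f"%(o["opening"],o["grasp_force"]))
    for x,y,z,w in targets:
        a=np.radians(w); yt=np.array([np.cos(a),np.sin(a),0]); zt=np.array([0,0,-1.]); T=np.column_stack([np.cross(yt,zt),yt,zt])
        r=(R0.inv()*Rot.from_matrix(T)).as_rotvec(degrees=True)/120; s=M.T@(np.array([x,y,z])-p0)/500
        print((x,y,z,w),"->",r.round(4).tolist(),s.round(4).tolist())
E
python3 -c "
from h import *
go([(450,240,300,8),(380,60,280,-2.4)])"
```

```text
t 0.10 pos [273.3 561.8 247.7] yaw 64.1 tilt [-4.e-04 -1.e-03 -1.e+00] F [-0.6 -0.  -0. ] op 85.2 gf 0.0
(450, 240, 300, 8) -> [-0.0005, 0.0003, 0.4671] [-0.5993, -0.4242, -0.104]
(380, 60, 280, -2.4) -> [-0.0004, 0.0003, 0.5538] [-0.6309, -0.8091, -0.0636]
```

Request:
arm_command(deltas=[0, 0, 0.09, -0.12, -0.085, -0.02, 1, 0, 0, 0.18, -0.24, -0.17, -0.04, 1, 0, 0, 0.26, -0.36, -0.255, -0.06, 1, 0, 0, 0.35, -0.48, -0.34, -0.08, 1, 0, 0, 0.43, -0.59, -0.42, -0.1, 1])

```text
t: 0.72
ee_pos: [422.5, 288.4, 291.0]
tcp_rot: [0.629, 0.778, -0.0, -0.0]
wrist_force: [1.6, 1.6, -0.2]
opening: 85.6
grasp_force: 0.0
```

```bash
python3 -c "
from h import *
go([(380,60,280,-2.4)])
p,d,c=cap('wrist');save('w1',p);np.savez('w1',p=p,d=d,**c)"
```

```text
t 0.72 pos [422.5 288.4 291. ] yaw 12.1 tilt [-2.e-04  0.e+00 -1.e+00] F [ 1.6  1.6 -0.2] op 85.6 gf 0.0
(380, 60, 280, -2.4) -> [-0.0001, -0.0, 0.121] [-0.4287, -0.1789, 0.022]
```

View pics/w1.png

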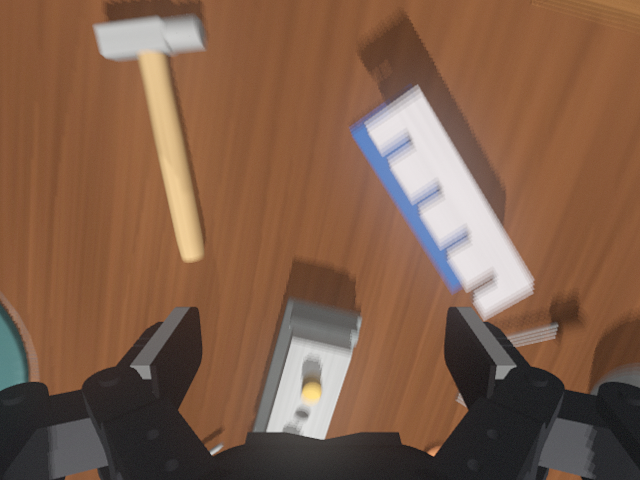

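Motion-blurred view from above: the rail is at (445,200) with its notches facing lower-left, and the die end is at (310,370). I'll settle and recapture, then go on to the die.

Request:
arm_command(deltas=[0, 0, 0, 0, 0, 0, 1, 0, 0, 0, 0, 0, 0, 1])

```text
t: 1.02
ee_pos: [421.3, 291.1, 290.5]
tcp_rot: [0.625, 0.78, -0.0, -0.0]
wrist_force: [-0.7, 0.3, 0.3]
opening: 85.2
grasp_force: 0.0
```

```bash
cat >> h.py <<'E'
v_,u_=np.mgrid[0:480,0:640]
def rect(n,X,m):
    k,L,s,_=cv2.connectedComponentsWithStats(m.astype(np.uint8))
    if k<2: print(n,"none");return
    m=L==1+np.argmax(s[1:,4])
    P=X[m][:,:2].astype(np.float32); r=cv2.minAreaRect(P);print(n,m.sum(),np.round(r[0],1),np.round(r[1],1),round(r[2],1),"z",np.round(np.percentile(X[m][:,2],[5,50,95]),1),"mean",P.mean(0).round(1),"uv",u_[m].mean().round(),v_[m].mean().round())
    return m
E
python3 -c "
from h import *
go([(440,-40,260,-2.4)])
p,d,c=cap('wrist');save('w2',p);np.savez('w2',p=p,d=d,**c)
X=pts(d,c);z=X[...,2]
m=rect('rail',X,(abs(z-75)<5)&(u_>340)&(v_<330))
# notch centres: gaps on the front edge line
th=np.radians(47.3);ex=np.array([np.cos(th),np.sin(th)]);ey=np.array([-ex[1],ex[0]])
P=X[m][:,:2]-np.array([529.9,310.4]);lx=P@ex;ly=P@ey
print(np.percentile(lx,[.5,99.5]),np.percentile(ly,[.5,99.5]))
s=(lx>-20)&(lx<-5);h,e=np.histogram(ly[s],np.arange(-104,105,1.));print([ (int(e[i]),int(h[i])) for i in range(len(h)) if h[i]<0.5*np.median(h)])
rect('head3',X,(z>78)&(z<95)&(u_>280)&(u_<345)&(v_>350))
print(-np.array(c['R']).T@c['t'])
"
```

```text
t 1.02 pos [421.3 291.1 290.5] yaw 12.6 tilt [-5.e-04 -2.e-04 -1.e+00] F [-0.7  0.3  0.3] op 85.2 gf 0.0
(440, -40, 260, -2.4) -> [-0.0003, 0.0001, 0.1247] [-0.6545, -0.1076, 0.0611]
rail 12703 [530.7 310.3] [ 50.4 200.9] 47.1 z [73.8 75.2 76.4] mean [526.6 315.9] uv 450.0 201.0
[-24.57205395  25.19454592] [-99.16668763  99.40752145]
[(-104, 0), (-103, 0), (-102, 0), (-101, 6), (-77, 0), (-76, 0), (-75, 0), (-74, 0), (-73, 0), (-72, 0), (-71, 0), (-70, 0), (-69, 0), (-68, 0), (-67, 9), (-29, 1), (-28, 0), (-27, 0), (-26, 0), (-25, 0), (-24, 0), (-23, 0), (-22, 0), (-21, 0), (-20, 0), (19, 0), (20, 0), (21, 0), (22, 0), (23, 0), (24, 0), (25, 0), (26, 0), (27, 0), (28, 0), (67, 0), (68, 0), (69, 0), (70, 0), (71, 0), (72, 0), (73, 0), (74, 0), (75, 0), (76, 0), (100, 0), (101, 0), (102, 0), (103, 0)]
head3 367 [449.1 114.6] [19.1 19.7] 12.4 z [79.3 83.9 85.1] mean [448.9 115.7] uv 311.0 391.0
[405.66565254 362.1088775  416.21839375]
```

```bash
python3 -c "
from h import *
go([(449.2,115,150,-2.5),(449.2,115,84,-2.5)])"
```

```text
t 1.07 pos [421.2 291.3 290.4] yaw 12.6 tilt [-6.e-04 -3.e-04 -1.e+00] F [-0.8 -0.7 -0.4] op 85.4 gf 0.0
(449.2, 115, 150, -2.5) -> [-0.0003, 0.0001, 0.1257] [-0.3562, -0.0221, 0.281]
(449.2, 115, 84, -2.5) -> [-0.0003, 0.0001, 0.1257] [-0.3562, -0.022, 0.413]
```

Request:
arm_command(deltas=[0, 0, 0.06, -0.1, -0.005, 0.07, 0.6, 0, 0, 0.1257, -0.2, -0.012, 0.14, 0.6, 0, 0, 0.1257, -0.28, -0.018, 0.21, 0.6, 0, 0, 0.1257, -0.356, -0.022, 0.28, 0.6, 0, 0, 0.1257, -0.356, -0.022, 0.28, 0.6])

```text
t: 1.7
ee_pos: [448.4, 112.2, 148.6]
tcp_rot: [0.724, 0.69, -0.002, -0.0]
wrist_force: [0.1, 1.7, -0.0]
opening: 51.3
grasp_force: 0.0
```

```bash
python3 -c "
from h import *
go([(449.2,115,84,-2.5)])
p,d,c=cap('wrist');X=pts(d,c);z=X[...,2];np.savez('w3',p=p,d=d,**c)
rect('head',X,(z>78)&(z<95)&(abs(X[...,0]-449)<20)&(abs(X[...,1]-115)<20))
"
```

```text
t 1.70 pos [448.4 112.2 148.6] yaw -2.7 tilt [-0.0038 -0.0025 -1.    ] F [ 0.1  1.7 -0. ] op 51.3 gf 0.0
(449.2, 115, 84, -2.5) -> [-0.0018, 0.0013, -0.0019] [0.0061, 0.0018, 0.1292]
head 1312 [449.6 114.4] [19.8 19.5] 20.0 z [79.7 84.  85.1] mean [449.5 115.1] uv 325.0 263.0
```

Request:
arm_command(deltas=[0, 0, 0, 0, 0, 0.08, 0.5, 0, 0, 0, 0, 0, 0.132, 0.5, 0, 0, 0, 0, 0, 0.132, 0.5, 0, 0, 0, 0, 0, 0.132, 0, 0, 0, 0, 0, 0, 0.132, 0], grip_force=40)

```text
t: 2.38
ee_pos: [450.2, 114.9, 86.0]
tcp_rot: [0.723, 0.691, 0.001, 0.0]
wrist_force: [0.8, 1.2, 1.5]
opening: 18.0
grasp_force: 39.0
```

Request:
arm_command(deltas=[0, 0, 0, 0, 0, 0, 0, 0, 0, 0, 0, 0, 0, 0, 0, 0, 0, 0, 0, 0, 0])

```text
t: 2.75
ee_pos: [449.8, 114.3, 85.0]
tcp_rot: [0.723, 0.691, 0.0, 0.0]
wrist_force: [2.1, 1.6, 2.4]
opening: 17.8
grasp_force: 39.0
```

Request:
arm_command(deltas=[0, 0, 0, 0, 0, -0.07, 0, 0, 0, 0, 0, 0, -0.14, 0, 0, 0, 0, 0, 0, -0.14, 0])

```text
t: 3.12
ee_pos: [450.4, 114.4, 156.6]
tcp_rot: [0.723, 0.691, 0.002, 0.0]
wrist_force: [-0.2, 0.0, -0.8]
opening: 18.6
grasp_force: 39.5
```

```bash
python3 -c "
from h import *
go([(479.2,290.3,150,-42.9),(479.2,290.3,101,-42.9)])"
```

```text
t 3.12 pos [450.4 114.4 156.6] yaw -2.6 tilt [ 0.0028  0.0014 -1.    ] F [-0.2  0.  -0.8] op 18.6 gf 39.5
(479.2, 290.3, 150, -42.9) -> [0.001, -0.0012, 0.3356] [0.3541, 0.0414, 0.0138]
(479.2, 290.3, 101, -42.9) -> [0.001, -0.0012, 0.3356] [0.354, 0.0411, 0.1118]
```

Request:
arm_command(deltas=[0, 0, 0.08, 0.1, 0.011, 0, 0, 0, 0, 0.165, 0.2, 0.022, 0, 0, 0, 0, 0.25, 0.3, 0.034, 0, 0, 0, 0, 0.3356, 0.354, 0.041, 0, 0, 0, 0, 0.3356, 0.354, 0.041, 0.05, 0])

```text
t: 3.75
ee_pos: [478.1, 292.5, 129.1]
tcp_rot: [0.917, 0.399, 0.001, -0.0]
wrist_force: [-0.6, -0.8, -1.1]
opening: 18.2
grasp_force: 39.4
```

Request:
arm_command(deltas=[0, 0, 0, 0, 0, 0, 0, 0, 0, 0, 0, 0, 0, 0])

```text
t: 4.0
ee_pos: [478.2, 289.4, 129.9]
tcp_rot: [0.917, 0.399, -0.0, 0.0]
wrist_force: [-0.8, 0.4, -1.1]
opening: 18.2
grasp_force: 39.5
```

```bash
python3 -c "
from h import *
go([(479.2,290.3,101,-42.9),(509.8,323.3,101,-42.9)])
p,d,c=cap('wrist');save('w4',p);np.savez('w4',p=p,d=d,**c)
"
```

```text
t 4.00 pos [478.2 289.4 129.9] yaw -42.9 tilt [-4.e-04 -6.e-04 -1.e+00] F [-0.8  0.4 -1.1] op 18.2 gf 39.5
(479.2, 290.3, 101, -42.9) -> [0.0001, 0.0003, -0.0002] [0.0027, 0.0002, 0.0578]
(509.8, 323.3, 101, -42.9) -> [0.0001, 0.0003, -0.0002] [0.0927, 0.0001, 0.0578]
```

View pics/w4.png

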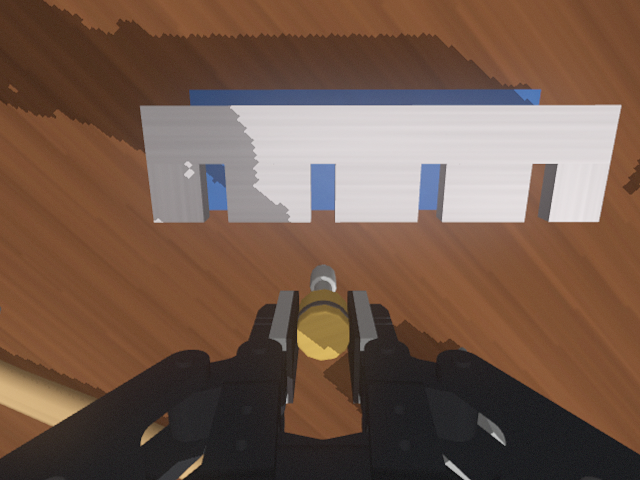

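The pin hangs vertically between the pads at (323,330). It lines up with notch2, at (323,190), second from the left.

Request:
arm_command(deltas=[0, 0, 0, 0.0027, 0, 0.058, 0, 0, 0, 0, 0.0027, 0, 0.058, 0, 0, 0, 0, 0.03, 0, 0.058, 0, 0, 0, 0, 0.06, 0, 0.058, 0, 0, 0, 0, 0.084, 0, 0.058, 0])

```text
t: 4.68
ee_pos: [507.8, 322.0, 101.4]
tcp_rot: [0.917, 0.4, 0.001, -0.0]
wrist_force: [0.6, 0.1, -0.8]
opening: 17.9
grasp_force: 39.4
```

Request:
arm_command(deltas=[0, 0, 0, 0, 0, 0, 0, 0, 0, 0, 0, 0, 0, 0])

```text
t: 4.92
ee_pos: [506.6, 320.5, 100.7]
tcp_rot: [0.917, 0.399, -0.0, 0.0]
wrist_force: [-0.2, 1.0, -0.2]
opening: 18.0
grasp_force: 39.4
```

Request:
arm_command(deltas=[0, 0, 0, 0.005, 0, 0, 0, 0, 0, 0, 0.01, 0, 0, 0, 0, 0, 0, 0.01, 0, 0, 0])

```text
t: 5.3
ee_pos: [510.2, 324.6, 100.8]
tcp_rot: [0.917, 0.4, 0.0, 0.0]
wrist_force: [0.6, -0.2, 0.1]
opening: 18.3
grasp_force: 39.4
```

Request:
arm_command(deltas=[0, 0, 0, 0.003, 0, 0, 0, 0, 0, 0, 0.003, 0, 0, 0])

```text
t: 5.55
ee_pos: [511.2, 325.6, 100.8]
tcp_rot: [0.917, 0.4, -0.0, 0.0]
wrist_force: [1.0, 0.4, -1.4]
opening: 18.0
grasp_force: 39.4
```

Request:
arm_command(deltas=[0, 0, 0, 0.002, 0, 0, 0, 0, 0, 0, 0.002, 0, 0, 0])

```text
t: 5.8
ee_pos: [511.8, 326.2, 100.8]
tcp_rot: [0.917, 0.4, -0.0, 0.0]
wrist_force: [-0.9, -0.5, -0.0]
opening: 18.0
grasp_force: 39.5
```

```bash
python3 -c "
from h import *
p,d,c=cap('wrist');save('w5',p[100:420,200:440].repeat(2,0).repeat(2,1)[:600]);np.savez('w5',p=p,d=d,**c)
X=pts(d,c);z=X[...,2];o=arm.get_obs();print(o['ee_pos'],o['wrist_force'],o['moment'])
m=rect('head',X,(z>94)&(z<108)&(np.hypot(X[...,0]-511,X[...,1]-325)<11))
th=np.radians(47.1);P=X[m][:,:2]-[530.5,310.3];print('lx',np.percentile(P@[np.cos(th),np.sin(th)],[1,50,99]),'ly',np.percentile(P@[-np.sin(th),np.cos(th)],[1,50,99]))
"
```

```text
[511.79161781 326.19367267 100.76468382] [0.57372267 0.0384278  0.04359327] [-0.11689513  0.17437957 -0.00022254]
head 2523 [510.9 325.8] [20.4 18.3] 46.8 z [ 95.9  98.4 100.1] mean [511.5 326.3] uv 323.0 333.0
lx [-11.06877546  -0.99904706   7.35751775] ly [15.82231486 24.72558158 33.96004069]
```

View pics/w5.png

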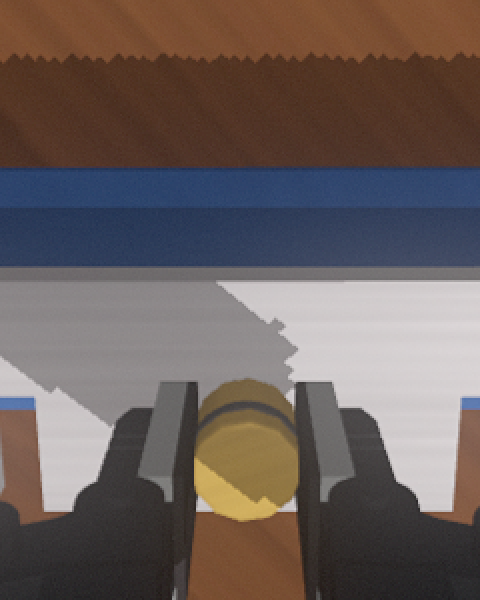

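The head is held between the pads over notch2, with its centre about 1 to 2 mm past the nominal home point. I'll lower, release and check.

Request:
arm_command(deltas=[0, 0, 0, 0, 0, 0.008, 0, 0, 0, 0, 0, 0, 0.009, 0, 0, 0, 0, 0, 0, 0.009, 0])

```text
t: 6.22
ee_pos: [512.0, 326.3, 97.1]
tcp_rot: [0.917, 0.399, 0.0, -0.0]
wrist_force: [-6.1, -4.9, 19.0]
opening: 17.8
grasp_force: 41.6
```

Request:
arm_command(deltas=[0, 0, 0, 0, 0, 0, 0.45, 0, 0, 0, 0, 0, 0, 0.45, 0, 0, 0, 0, 0, 0, 0.45, 0, 0, 0, 0, 0, -0.1, 0.45, 0, 0, 0, 0, 0, -0.15, 0.5])

```text
t: 6.85
ee_pos: [512.4, 326.4, 173.3]
tcp_rot: [0.917, 0.399, 0.001, -0.0]
wrist_force: [-0.7, 0.3, -0.3]
opening: 42.6
grasp_force: 0.0
```

Request:
arm_command(deltas=[0, 0, 0, 0, 0, -0.05, 0.5, 0, 0, 0, 0, 0, -0.05, 0.5, 0, 0, 0, 0, 0, -0.05, 0.5])

```text
t: 7.22
ee_pos: [511.6, 326.2, 195.6]
tcp_rot: [0.917, 0.4, -0.0, 0.0]
wrist_force: [-0.8, -0.0, -0.4]
opening: 42.5
grasp_force: 0.0
```

```bash
cat >> h.py <<'E'
def pinchk(x,y):
    p,d,c=cap('wrist');X=pts(d,c);z=X[...,2]
    m=rect('headtop',X,(z>90)&(z<102)&(np.hypot(X[...,0]-x,X[...,1]-y)<18))
    Q=X[m];A=np.c_[Q[:,:2]-Q[:,:2].mean(0),np.ones(len(Q))];s=np.linalg.lstsq(A,Q[:,2],rcond=None)[0];print('plane',s.round(3))
    th=np.radians(47.1);P=Q[:,:2]-[530.5,310.3];print('lx',np.percentile(P@[np.cos(th),np.sin(th)],[1,50,99]),'ly',np.percentile(P@[-np.sin(th),np.cos(th)],[1,50,99]))
    return p,d,c
E
python3 -c "
from h import *
p,d,c=pinchk(509,324);go([(450,35,170,-2.5)])
save('w6',p)
"
```

```text
headtop 931 [510.6 325.4] [19.6 19.6] 77.3 z [91.9 95.  96.1] mean [511.1 326. ] uv 323.0 247.0
plane [-4.700e-02 -5.500e-02  9.477e+01]
lx [-11.44520671  -1.57763486   7.05373598] ly [15.63137439 24.87467011 34.12147383]
t 7.28 pos [511.4 326.2 195.4] yaw -42.9 tilt [-1.e-03 -8.e-04 -1.e+00] F [ 0.2  0.1 -0.1] op 42.8 gf 0.0
(450, 35, 170, -2.5) -> [-0.0003, 0.0006, -0.3366] [-0.5102, 0.3063, 0.0514]
```

View pics/w6.png

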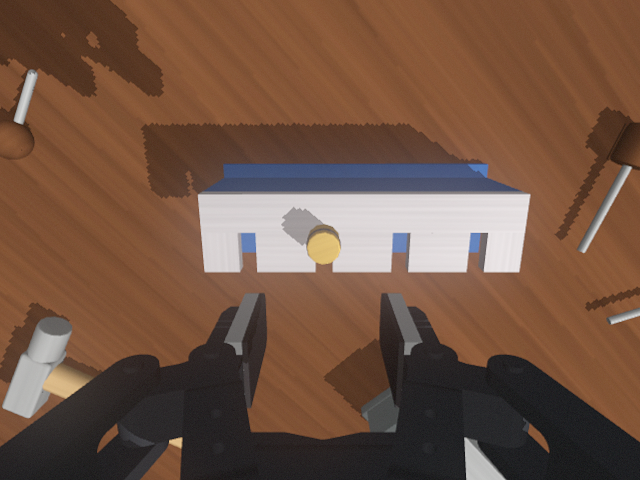

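The pin hangs upright in notch2 at (323,245), with notches 3, 1 and 0 free.

Request:
arm_command(deltas=[0, 0, -0.08, -0.1, 0.06, 0, 0.5, 0, 0, -0.16, -0.2, 0.12, 0, 0.5, 0, 0, -0.25, -0.3, 0.18, 0.02, 0.5, 0, 0, -0.3366, -0.4, 0.24, 0.04, 0.5, 0, 0, -0.3366, -0.5, 0.3, 0.05, 0.5])

```text
t: 7.9
ee_pos: [450.5, 39.4, 170.4]
tcp_rot: [0.721, 0.693, -0.0, -0.0]
wrist_force: [1.1, -0.7, 1.1]
opening: 42.7
grasp_force: 0.0
```

Request:
arm_command(deltas=[0, 0, 0, 0, 0, 0, 0.5, 0, 0, 0, 0, 0, 0, 0.5, 0, 0, 0, 0, 0, 0, 0.5])

```text
t: 8.28
ee_pos: [451.7, 42.1, 171.1]
tcp_rot: [0.722, 0.692, -0.0, -0.0]
wrist_force: [-0.0, -0.1, -0.5]
opening: 42.6
grasp_force: 0.0
```

```bash
python3 -c "
from h import *
p,d,c=cap('wrist');X=pts(d,c);z=X[...,2]
rect('head',X,(z>78)&(z<95)&(abs(X[...,0]-447)<25)&(abs(X[...,1]-35)<20))
r=rect('die',X,(abs(z-64)<4)&(abs(X[...,0]-447)<60)&(v_<300))
go([(446.3,35,120,-2.5),(446.3,35,84,-2.5)])
"
```

```text
head 1055 [446.2  34.3] [19.6 19.5] 88.1 z [79.6 83.9 85. ] mean [446.4  35.2] uv 314.0 266.0
die 25957 [448.1  79.7] [148.   60.2] 87.6 z [63.1 64.2 65.3] mean [448.5  88.8] uv 313.0 159.0
t 8.32 pos [451.7  42.  171.1] yaw -2.4 tilt [-2.e-04 -2.e-04 -1.e+00] F [0.7 0.7 0.2] op 42.8 gf 0.0
(446.3, 35, 120, -2.5) -> [-0.0001, 0.0001, 0.0008] [-0.0145, -0.0101, 0.1023]
(446.3, 35, 84, -2.5) -> [-0.0001, 0.0001, 0.0008] [-0.0145, -0.0101, 0.1743]
```

Request:
arm_command(deltas=[0, 0, 0, -0.0145, -0.0105, 0.09, 0.5, 0, 0, 0, -0.0145, -0.0105, 0.174, 0.5, 0, 0, 0, -0.0145, -0.0105, 0.174, 0.5, 0, 0, 0, -0.0145, -0.0105, 0.174, 0, 0, 0, 0, -0.0145, -0.0105, 0.174, 0])

```text
t: 8.95
ee_pos: [446.9, 34.4, 85.8]
tcp_rot: [0.722, 0.692, 0.001, 0.001]
wrist_force: [1.3, 0.3, 0.7]
opening: 17.9
grasp_force: 39.0
```

Request:
arm_command(deltas=[0, 0, 0, 0, 0, 0, 0, 0, 0, 0, 0, 0, 0, 0, 0, 0, 0, 0, 0, 0, 0])

```text
t: 9.32
ee_pos: [446.4, 34.1, 84.6]
tcp_rot: [0.722, 0.691, 0.0, 0.0]
wrist_force: [1.6, 1.4, 3.5]
opening: 18.2
grasp_force: 39.1
```

Request:
arm_command(deltas=[0, 0, 0, 0, 0, -0.07, 0, 0, 0, 0, 0, 0, -0.14, 0, 0, 0, 0, 0, 0, -0.14, 0, 0, 0, 0, 0, 0, -0.14, 0])

```text
t: 9.82
ee_pos: [445.5, 34.1, 153.7]
tcp_rot: [0.722, 0.692, -0.0, -0.0]
wrist_force: [-0.5, 0.4, -0.1]
opening: 18.1
grasp_force: 39.6
```

```bash
python3 -c "
from h import *
go([(549.6,225.0,145,-42.9)])"
```

```text
t 9.82 pos [445.5  34.1 153.7] yaw -2.5 tilt [-9.e-04 -1.e-04 -1.e+00] F [-0.5  0.4 -0.1] op 18.1 gf 39.6
(549.6, 225.0, 145, -42.9) -> [-0.0004, 0.0002, 0.3367] [0.3905, 0.1914, 0.0172]
```

Request:
arm_command(deltas=[0, 0, 0.08, 0.09, 0.045, 0, 0, 0, 0, 0.16, 0.18, 0.09, 0, 0, 0, 0, 0.25, 0.27, 0.135, 0, 0, 0, 0, 0.3367, 0.39, 0.191, 0.017, 0, 0, 0, 0.3367, 0.39, 0.191, 0.017, 0])

```text
t: 10.45
ee_pos: [549.6, 228.5, 142.9]
tcp_rot: [0.916, 0.4, -0.002, 0.0]
wrist_force: [0.1, -0.9, -0.9]
opening: 17.7
grasp_force: 39.6
```

Request:
arm_command(deltas=[0, 0, 0, 0, 0, 0, 0, 0, 0, 0, 0, 0, 0, 0, 0, 0, 0, 0, 0, 0, 0])

```text
t: 10.82
ee_pos: [549.8, 223.7, 146.0]
tcp_rot: [0.917, 0.399, 0.0, -0.0]
wrist_force: [-0.3, -0.3, -1.7]
opening: 18.0
grasp_force: 39.6
```

```bash
python3 -c "
from h import *
p,d,c=cap('wrist');X=pts(d,c);z=X[...,2]
m=rect('rail',X,(abs(z-75)<4)&(v_<300))
P=X[m][:,:2]-[530.5,310.3];th=np.radians(47.1);lx=P@[np.cos(th),np.sin(th)];ly=P@[-np.sin(th),np.cos(th)]
s=(lx>-20)&(lx<-5);h,e=np.histogram(ly[s],np.arange(-104,0,1.));print([int(e[i]) for i in range(len(h)) if h[i]<0.5*np.median(h)])
go([(549.6,225.0,102,-42.9),(580.2,258,102,-42.9)])"
```

```text
rail 34676 [535.9 305.5] [ 50.2 184.7] 47.0 z [74.  75.1 76.2] mean [541.9 303.3] uv 195.0 158.0
[-104, -103, -102, -101, -100, -77, -76, -75, -74, -73, -72, -71, -70, -69, -68, -67, -29, -28, -27, -26, -25, -24, -23, -22, -21, -20]
t 10.88 pos [549.9 223.9 146.1] yaw -43.0 tilt [ 2.e-04  3.e-04 -1.e+00] F [-0.7 -0.1  0.1] op 18.1 gf 39.6
(549.6, 225.0, 102, -42.9) -> [-0.0, -0.0002, -0.0005] [0.0011, -0.0019, 0.0882]
(580.2, 258, 102, -42.9) -> [-0.0, -0.0002, -0.0005] [0.0911, -0.0021, 0.0882]
```

Request:
arm_command(deltas=[0, 0, 0, 0.001, -0.002, 0.088, 0, 0, 0, 0, 0.001, -0.002, 0.088, 0, 0, 0, 0, 0.03, -0.002, 0.088, 0, 0, 0, 0, 0.06, -0.002, 0.088, 0, 0, 0, 0, 0.084, -0.002, 0.088, 0])

```text
t: 11.5
ee_pos: [578.9, 257.5, 102.7]
tcp_rot: [0.917, 0.4, 0.001, -0.0]
wrist_force: [-0.3, -0.2, -0.4]
opening: 18.4
grasp_force: 39.6
```

Request:
arm_command(deltas=[0, 0, 0, 0.003, 0, 0, 0, 0, 0, 0, 0.006, 0, 0, 0, 0, 0, 0, 0.01, 0, 0, 0, 0, 0, 0, 0.014, 0, 0, 0, 0, 0, 0, 0.014, 0, 0, 0])

```text
t: 12.12
ee_pos: [582.3, 260.7, 101.8]
tcp_rot: [0.917, 0.399, -0.001, 0.0]
wrist_force: [-3.1, -3.5, 2.1]
opening: 18.3
grasp_force: 39.9
```

Request:
arm_command(deltas=[0, 0, 0, 0, 0, 0.005, 0, 0, 0, 0, 0, 0, 0.006, 0, 0, 0, 0, 0, 0, 0.006, 0])

```text
t: 12.5
ee_pos: [582.3, 260.6, 98.6]
tcp_rot: [0.917, 0.399, -0.001, 0.0]
wrist_force: [-3.6, -3.7, 0.8]
opening: 18.3
grasp_force: 39.9
```

Request:
arm_command(deltas=[0, 0, 0, 0, 0, 0.003, 0, 0, 0, 0, 0, 0, 0.003, 0])

```text
t: 12.75
ee_pos: [582.2, 260.5, 97.1]
tcp_rot: [0.917, 0.399, -0.001, 0.0]
wrist_force: [-3.2, -4.0, -0.1]
opening: 18.0
grasp_force: 39.8
```

Request:
arm_command(deltas=[0, 0, 0, 0, 0, 0, 0.45, 0, 0, 0, 0, 0, 0, 0.45, 0, 0, 0, 0, 0, 0, 0.45, 0, 0, 0, 0, 0, -0.1, 0.45, 0, 0, 0, 0, 0, -0.2, 0.5])

```text
t: 13.38
ee_pos: [582.4, 261.1, 198.4]
tcp_rot: [0.917, 0.399, -0.0, 0.0]
wrist_force: [-0.2, 0.6, 0.2]
opening: 42.7
grasp_force: 0.0
```

Request:
arm_command(deltas=[0, 0, 0, 0, 0, 0, 0.5, 0, 0, 0, 0, 0, 0, 0.5, 0, 0, 0, 0, 0, 0, 0.5])

```text
t: 13.75
ee_pos: [582.1, 261.1, 196.2]
tcp_rot: [0.917, 0.4, -0.001, 0.0]
wrist_force: [0.7, -0.5, -0.8]
opening: 43.0
grasp_force: 0.0
```

```bash
python3 -c "
from h import *
p,d,c=pinchk(582,259)
X=pts(d,c);z=X[...,2];th=np.radians(47.1)
for q in [(580,258),(510,324)]:
    m=(z>93.5)&(z<98)&(np.hypot(X[...,0]-q[0],X[...,1]-q[1])<14);P=X[m][:,:2]-[530.5,310.3];lx=P@[np.cos(th),np.sin(th)];ly=P@[-np.sin(th),np.cos(th)];print(m.sum(),np.median(X[m][:,2]),np.percentile(lx,[1,99]).round(1),np.percentile(ly,[1,99]).round(1))
save('w7',p);go([(520,150,300,0),(470,-130,300,0)])
"
```

```text
headtop 930 [581.4 260.2] [19.4 19.3] 49.1 z [91.8 95.  96.2] mean [581.7 260.7] uv 323.0 247.0
plane [-5.2000e-02 -5.9000e-02  9.4766e+01]
lx [-11.10344325  -1.47223546   7.1793755 ] ly [-80.42145652 -71.07618822 -61.84876842]
845 95.07553533744245 [-11.2   6.9] [-80.4 -62.1]
849 95.07282501966384 [-11.6   6.6] [15.5 33.5]
t 13.80 pos [582.2 261.1 196.2] yaw -42.9 tilt [-1.4e-03 -9.0e-04 -1.0e+00] F [ 0.1  0.7 -1.1] op 42.8 gf 0.0
(520, 150, 300, 0) -> [-0.0005, 0.0007, -0.3576] [-0.2477, 0.0602, -0.2071]
(470, -130, 300, 0) -> [-0.0005, 0.0007, -0.3576] [-0.726, 0.3682, -0.2065]
```

View pics/w7.png

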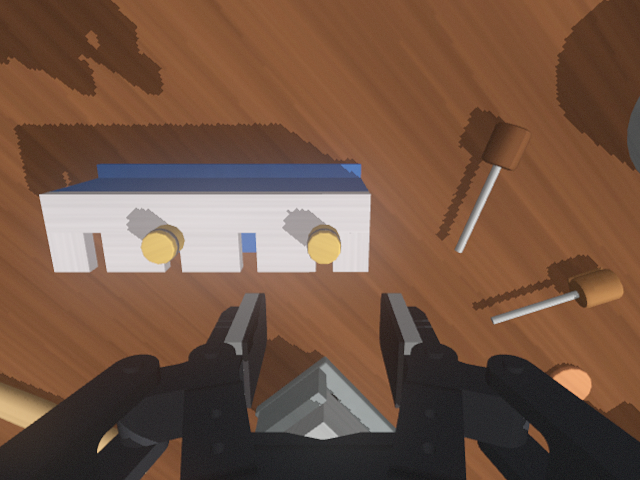

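Both pins hang fully home in notches 2 and 0, with heads at (161,245) and (323,245). Next is the lap.

Request:
arm_command(deltas=[0, 0, 0.08, -0.1, 0.05, 0, 0.6, 0, 0, 0.16, -0.2, 0.1, 0, 0.6, 0, 0, 0.24, -0.3, 0.15, 0, 0.6, 0, 0, 0.32, -0.4, 0.2, 0, 0.6, 0, 0, 0.3925, -0.5, 0.25, 0, 0.6])

```text
t: 14.42
ee_pos: [503.0, -8.6, 197.0]
tcp_rot: [1.0, -0.003, -0.0, 0.0]
wrist_force: [1.6, 0.2, 0.8]
opening: 51.1
grasp_force: 0.0
```

```bash
python3 -c "
from h import *
go([(440,-215,200,-90)])"
```

```text
t 14.43 pos [503.   -8.6 197. ] yaw -90.3 tilt [-5.e-04 -3.e-04 -1.e+00] F [1.6 0.2 0.8] op 51.1 gf 0.0
(440, -215, 200, -90) -> [0.0001, 0.0002, -0.0026] [-0.1237, 0.4135, -0.0059]
```

Request:
arm_command(deltas=[0, 0, 0, -0.03, 0.11, 0, 0.6, 0, 0, 0, -0.06, 0.22, 0, 0.6, 0, 0, 0, -0.09, 0.33, 0, 0.6, 0, 0, 0, -0.124, 0.414, 0, 0.6, 0, 0, 0, -0.124, 0.414, 0, 0.6])

```text
t: 15.05
ee_pos: [440.1, -217.0, 197.1]
tcp_rot: [1.0, -0.003, -0.0, 0.0]
wrist_force: [0.3, 1.5, 0.3]
opening: 51.2
grasp_force: 0.0
```

Request:
arm_command(deltas=[0, 0, 0, 0, 0, 0, 0.6, 0, 0, 0, 0, 0, 0, 0.6, 0, 0, 0, 0, 0, 0, 0.6])

```text
t: 15.42
ee_pos: [442.2, -213.2, 197.2]
tcp_rot: [1.0, 0.001, -0.0, 0.0]
wrist_force: [-0.2, 0.5, -1.0]
opening: 50.8
grasp_force: 0.0
```

```bash
python3 -c "
from h import *
p,d,c=cap('wrist');save('w8',p);np.savez('w8',p=p,d=d,**c);X=pts(d,c);z=X[...,2];hsv=cv2.cvtColor(p,cv2.COLOR_RGB2HSV)
w=(abs(X[...,0]-440)<90)&(abs(X[...,1]+220)<90)
rect('ridge',X,w&(abs(z-48)<4));rect('sole',X,w&(abs(z-20)<4));rect('lap',X,w&(z>12)&(z<60));rect('pad',X,w&(hsv[...,2]<125)&(abs(z-4)<3))
go([(440,-229,40,-90)])"
```

```text
ridge 2228 [ 441.  -229.9] [55.9 20. ] 4.0 z [46.1 48.  49.2] mean [ 442.2 -229.7] uv 347.0 224.0
sole 2781 [ 440.8 -229.8] [56.2 50. ] 3.9 z [18.9 20.1 21.3] mean [ 442.5 -229.1] uv 345.0 214.0
lap 5194 [ 440.8 -229.8] [56.2 50. ] 3.9 z [19.1 21.1 48.9] mean [ 443.2 -229.2] uv 346.0 217.0
pad 10 [ 397.1 -174.5] [0.3 7.5] 89.2 z [2.3 3.  5.1] mean [ 397.2 -174.4] uv 276.0 264.0
t 15.47 pos [ 442.1 -213.3  197.3] yaw -89.9 tilt [-1.e-04 -0.e+00 -1.e+00] F [ 0.3 -0.1  0.6] op 51.6 gf 0.0
(440, -229, 40, -90) -> [0.0, 0.0001, 0.0005] [-0.0042, 0.0313, 0.3145]
```

View pics/w8.png

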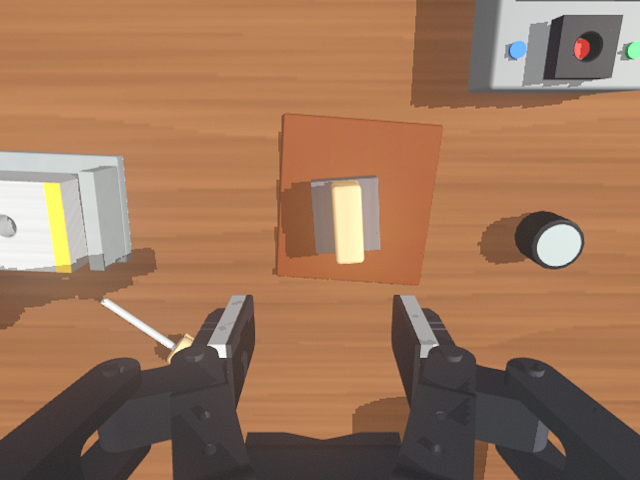

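The lap is on its pad at (346,217), turned about 4°. The loupe and the gauge collar are clear of the path.

Request:
arm_command(deltas=[0, 0, -0.0325, -0.0024, 0.033, 0.1, 0.6, 0, 0, -0.0325, -0.0024, 0.033, 0.2, 0.6, 0, 0, -0.0325, -0.0024, 0.033, 0.27, 0.6, 0, 0, -0.0325, -0.0024, 0.033, 0.313, 0.6, 0, 0, -0.0325, -0.0024, 0.033, 0.313, 0.6])

```text
t: 16.1
ee_pos: [440.0, -230.1, 39.9]
tcp_rot: [0.999, 0.034, -0.001, -0.0]
wrist_force: [1.2, 0.2, -0.3]
opening: 51.4
grasp_force: 0.0
```

Request:
arm_command(deltas=[0, 0, 0, 0, 0, 0, 0.6, 0, 0, 0, 0, 0, 0, 0, 0, 0, 0, 0, 0, 0, 0, 0, 0, 0, 0, 0, 0, 0, 0, 0, 0, 0, 0, 0, 0], grip_force=70)

```text
t: 16.73
ee_pos: [441.1, -230.5, 41.7]
tcp_rot: [0.999, 0.034, 0.001, -0.0]
wrist_force: [-1.7, 2.0, 13.1]
opening: 18.9
grasp_force: 68.6
```

Request:
arm_command(deltas=[0, 0, 0, 0, 0, 0, 0, 0, 0, 0, 0, 0, 0, 0])

```text
t: 16.98
ee_pos: [441.1, -230.5, 41.7]
tcp_rot: [0.999, 0.034, 0.001, -0.0]
wrist_force: [-2.2, 1.9, 13.7]
opening: 19.0
grasp_force: 68.6
```

```bash
python3 -c "
from h import *
go([(441,-229,130,-92.4)])"
```

```text
t 16.98 pos [ 441.1 -230.5   41.7] yaw -86.1 tilt [ 1.3e-03  1.0e-04 -1.0e+00] F [-2.2  1.9 13.7] op 19.0 gf 68.6
(441, -229, 130, -92.4) -> [-0.0001, -0.0006, 0.0525] [0.0002, -0.003, -0.1765]
```

Request:
arm_command(deltas=[0, 0, 0, 0, 0, -0.1, 0, 0, 0, 0.025, 0, 0, -0.17, 0, 0, 0, 0.0525, 0, -0.1, -0.17, 0, 0, 0, 0.0525, 0.003, -0.2, -0.17, 0, 0, 0, 0.0525, 0.005, -0.3, -0.17, 0])

```text
t: 17.6
ee_pos: [432.8, -79.0, 126.1]
tcp_rot: [1.0, -0.021, 0.0, -0.0]
wrist_force: [0.7, 0.1, -2.4]
opening: 19.0
grasp_force: 69.8
```

```bash
python3 -c "
from h import *
go([(444,-21.5,125,-92.4)])"
```

```text
t 17.60 pos [432.8 -79.  126.1] yaw -92.4 tilt [ 6.e-04  5.e-04 -1.e+00] F [ 0.7  0.1 -2.4] op 19.0 gf 69.8
(444, -21.5, 125, -92.4) -> [-0.0002, -0.0003, -0.0002] [0.0176, -0.1158, 0.0024]
```

Request:
arm_command(deltas=[0, 0, 0, 0.0176, -0.1158, 0.002, 0, 0, 0, 0, 0.0176, -0.1158, 0.002, 0, 0, 0, 0, 0.0176, -0.1158, 0.002, 0, 0, 0, 0, 0.0176, -0.1158, 0.002, 0, 0, 0, 0, 0.0176, -0.1158, 0.002, 0])

```text
t: 18.23
ee_pos: [444.1, -24.0, 124.9]
tcp_rot: [1.0, -0.022, 0.0, 0.0]
wrist_force: [-0.6, 0.6, -2.1]
opening: 18.5
grasp_force: 69.7
```

```bash
python3 -c "
from h import *
go([(444,-21.5,106,-92.4)])
o=arm.get_obs();print(o['moment'])
p,d,c=cap('wrist');save('w9',p);np.savez('w9',p=p,d=d,**c);X=pts(d,c);z=X[...,2]
rect('lapridge',X,(abs(X[...,0]-444)<60)&(abs(X[...,1]+21)<40)&(z>115)&(z<140)&(v_<330))
rect('face',X,(abs(z-64)<3)&(abs(X[...,0]-447)<60)&(X[...,1]>-60))
"
```

```text
t 18.23 pos [444.1 -24.  124.9] yaw -92.5 tilt [ 1.e-04 -1.e-04 -1.e+00] F [-0.6  0.6 -2.1] op 18.5 gf 69.7
(444, -21.5, 106, -92.4) -> [0.0, -0.0, -0.0009] [-0.0004, -0.005, 0.0378]
[-0.03332448  0.00841631  0.0118506 ]
lapridge 6932 [460.8 -24.5] [46. 23.] 86.5 z [118.  130.7 135.1] mean [460.1 -24.2] uv 322.0 298.0
face 30791 [446.7  46.3] [184.4  61. ] 87.7 z [63.  64.1 65.2] mean [450.5  63. ] uv 142.0 265.0
```

View pics/w9.png

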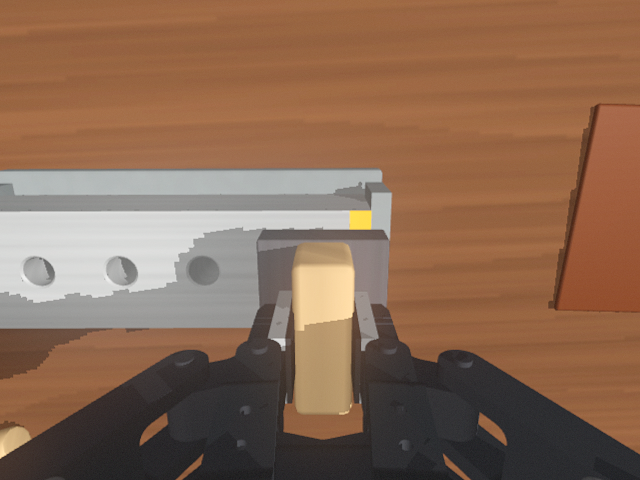

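The lap is held level above the yellow end, with its sole at (322,270), and all four bores are empty. I'll check how high the holder's end walls are.

```bash
python3 -c "
from h import *
for n in ['scene0','w2','w9']:
    f=np.load(n+'.npz');X=pts(f['d'],f);th=np.radians(-2.4);P=X[...,:2]-[447,54.8];ly=P@[-np.sin(th),np.cos(th)];lx=P@[np.cos(th),np.sin(th)]
    for s in (-1,1):
        print(n,s,[(y,[int(np.percentile(q,90)) if len(q:=X[(abs(lx-a)<8)&(abs(ly*s-y)<1.5)][:,2])>3 else None for a in (-30,0,30)]) for y in (94,97,100,103,106,109,112)])
go([(444.1,-19.5,105,-92.4),(444.1,-19.5,98,-92.4)])
"
```

```text
scene0 -1 [(94, [66, 66, 66]), (97, [66, 66, 65]), (100, [66, 65, 64]), (103, [None, None, 42]), (106, [None, None, 47]), (109, [None, None, 48]), (112, [None, None, 47])]
scene0 1 [(94, [66, 66, 64]), (97, [65, 65, 65]), (100, [61, 61, 59]), (103, [48, 47, 47]), (106, [48, 48, 47]), (109, [47, 47, 47]), (112, [43, 42, 44])]
w2 -1 [(94, [None, None, None]), (97, [None, None, None]), (100, [None, None, None]), (103, [None, None, None]), (106, [None, None, None]), (109, [None, None, None]), (112, [None, None, None])]
w2 1 [(94, [64, 65, 64]), (97, [64, 64, 64]), (100, [62, 63, 61]), (103, [47, 46, 47]), (106, [47, 47, 47]), (109, [46, 46, 46]), (112, [41, 41, 41])]
w9 -1 [(94, [None, 134, 103]), (97, [None, 135, 103]), (100, [None, 136, 103]), (103, [None, 159, 102]), (106, [None, 163, 46]), (109, [None, 164, 46]), (112, [None, 167, 46])]
w9 1 [(94, [None, None, 27]), (97, [None, None, 22]), (100, [None, None, 21]), (103, [None, None, 19]), (106, [None, None, 14]), (109, [None, None, 12]), (112, [None, None, None])]
t 18.27 pos [444.1 -23.9 124.9] yaw -92.5 tilt [ 0.e+00 -1.e-04 -1.e+00] F [ 0.3 -0.  -2.2] op 18.3 gf 69.7
(444.1, -19.5, 105, -92.4) -> [0.0, -0.0, -0.0008] [-0.0004, -0.0088, 0.0397]
(444.1, -19.5, 98, -92.4) -> [0.0, -0.0, -0.0008] [-0.0004, -0.0088, 0.0537]
```

Request:
arm_command(deltas=[0, 0, 0, 0, -0.004, 0.03, 0, 0, 0, 0, 0, -0.004, 0.043, 0, 0, 0, 0, 0, -0.004, 0.043, 0, 0, 0, 0, 0, -0.004, 0.043, 0])

```text
t: 18.77
ee_pos: [444.3, -21.4, 103.3]
tcp_rot: [1.0, -0.021, -0.0, 0.0]
wrist_force: [0.1, -0.7, -2.4]
opening: 18.7
grasp_force: 69.8
```

Request:
arm_command(deltas=[0, 0, 0, 0, 0, 0.003, 0, 0, 0, 0, 0, 0, 0.006, 0, 0, 0, 0, 0, 0, 0.006, 0, 0, 0, 0, 0, 0, 0.006, 0])

```text
t: 19.27
ee_pos: [444.4, -21.2, 100.4]
tcp_rot: [1.0, -0.021, 0.0, 0.0]
wrist_force: [0.9, 0.8, 1.2]
opening: 18.4
grasp_force: 70.3
```

Request:
arm_command(deltas=[0, 0, 0, 0, 0, 0.003, 0, 0, 0, 0, 0, 0, 0.006, 0, 0, 0, 0, 0, 0, 0.006, 0, 0, 0, 0, 0, 0, 0.006, 0])

```text
t: 19.77
ee_pos: [444.5, -21.1, 97.4]
tcp_rot: [1.0, -0.021, 0.0, -0.0]
wrist_force: [-1.1, 0.2, 7.2]
opening: 18.8
grasp_force: 71.0
```

```bash
python3 -c "
from h import *
go([(450.2,131.5,97.5,-92.4)])"
```

```text
t 19.77 pos [444.5 -21.1  97.4] yaw -92.4 tilt [ 3.e-04  1.e-04 -1.e+00] F [-1.1  0.2  7.2] op 18.8 gf 71.0
(450.2, 131.5, 97.5, -92.4) -> [-0.0, -0.0001, -0.0001] [-0.0014, -0.3054, -0.0002]
```

Request:
arm_command(deltas=[0, 0, 0, 0, -0.008, -0.001, 0, 0, 0, 0, 0, -0.024, -0.001, 0, 0, 0, 0, 0, -0.044, -0.001, 0, 0, 0, 0, 0, -0.064, -0.001, 0, 0, 0, 0, -0.0005, -0.084, -0.001, 0])

```text
t: 20.4
ee_pos: [446.1, 20.5, 97.9]
tcp_rot: [1.0, -0.021, 0.0, 0.0]
wrist_force: [-0.1, -4.3, 5.5]
opening: 18.8
grasp_force: 70.9
```

Request:
arm_command(deltas=[0, 0, 0, 0, -0.02, 0, 0, 0, 0, 0, 0, -0.04, 0, 0, 0, 0, 0, 0, -0.06, 0, 0, 0, 0, 0, 0, -0.08, 0, 0, 0, 0, 0, -0.0005, -0.1, 0, 0])

```text
t: 21.02
ee_pos: [447.9, 70.5, 97.9]
tcp_rot: [1.0, -0.021, 0.0, 0.0]
wrist_force: [0.1, -5.3, 5.2]
opening: 18.9
grasp_force: 70.9
```

```bash
python3 -c "
from h import *
go([(450.2,131.5,97.7,-92.4)])"
```

```text
t 21.02 pos [447.9  70.5  97.9] yaw -92.4 tilt [ 5.e-04 -7.e-04 -1.e+00] F [ 0.1 -5.3  5.2] op 18.9 gf 70.9
(450.2, 131.5, 97.7, -92.4) -> [0.0003, -0.0002, -0.0004] [-0.0005, -0.1221, 0.0003]
```

Steady at about 4 mm of dip. I'll finish the sweep, then lift.

Request:
arm_command(deltas=[0, 0, 0, 0, -0.02, 0, 0, 0, 0, 0, 0, -0.04, 0, 0, 0, 0, 0, 0, -0.06, 0, 0, 0, 0, 0, 0, -0.08, 0, 0, 0, 0, 0, 0, -0.1, 0, 0])

```text
t: 21.65
ee_pos: [449.9, 120.4, 97.8]
tcp_rot: [1.0, -0.021, 0.0, 0.0]
wrist_force: [-0.7, -3.2, 5.3]
opening: 18.7
grasp_force: 70.9
```

Request:
arm_command(deltas=[0, 0, 0, 0, -0.014, 0, 0, 0, 0, 0, 0, -0.02, 0, 0, 0, 0, 0, 0, -0.02, 0, 0, 0, 0, 0, 0, -0.02, 0, 0])

```text
t: 22.15
ee_pos: [450.4, 130.7, 97.9]
tcp_rot: [1.0, -0.021, 0.0, 0.0]
wrist_force: [-0.2, 0.9, 5.9]
opening: 18.5
grasp_force: 70.9
```

Request:
arm_command(deltas=[0, 0, 0, 0, 0, -0.01, 0, 0, 0, 0, 0, 0, -0.03, 0, 0, 0, 0, 0, 0, -0.08, 0, 0, 0, 0, 0, 0, -0.08, 0])

```text
t: 22.65
ee_pos: [450.7, 131.1, 139.2]
tcp_rot: [1.0, -0.021, 0.001, -0.001]
wrist_force: [0.7, 0.6, -3.8]
opening: 18.9
grasp_force: 69.8
```

```bash
python3 -c "
from h import *
f=np.load('w8.npz');X=pts(f['d'],f);hsv=cv2.cvtColor(f['p'],cv2.COLOR_RGB2HSV);print(hsv[150,300],hsv[260,400],hsv[300,300])
m=(hsv[...,0]<9)&(abs(X[...,2]-4)<4)&(X[...,1]<-120)&(X[...,1]>-310)&(v_<300);rect('pad',X,m)
go([(441.1,-230.5,125,-86.1)])"
```

```text
[ 11 156 183] [ 11 157 182] [ 12 133 180]
pad 1 [ 467.2 -209.9] [0. 0.] 0.0 z [6.9 6.9 6.9] mean [ 467.2 -209.9] uv 319.0 179.0
t 22.65 pos [450.7 131.1 139.2] yaw -92.4 tilt [ 0.0018  0.0014 -1.    ] F [ 0.7  0.6 -3.8] op 18.9 gf 69.8
(441.1, -230.5, 125, -86.1) -> [-0.0006, -0.0009, -0.0525] [0.011, 0.7233, 0.0274]
```

Request:
arm_command(deltas=[0, 0, 0, 0, 0.1, 0, 0, 0, 0, 0, 0, 0.2, 0, 0, 0, 0, 0, 0, 0.3, 0, 0, 0, 0, -0.02, 0, 0.4, 0, 0, 0, 0, -0.0525, 0.005, 0.5, 0, 0])

```text
t: 23.28
ee_pos: [441.6, -120.4, 137.5]
tcp_rot: [0.999, 0.035, -0.0, -0.0]
wrist_force: [0.4, 1.1, -2.5]
opening: 18.7
grasp_force: 69.8
```

```bash
python3 -c "
from h import *
f=np.load('w8.npz');q=[ray(f,*a,4)[:2] for a in [(284,114),(441,127),(420,284),(277,274)]];print(np.round(q,1),np.mean(q,0))
go([(441.1,-230.5,90,-86.1)])"
```

```text
[[ 514.8 -184.1]
 [ 505.6 -300.8]
 [ 379.4 -293.7]
 [ 388.2 -175. ]] [ 446.99405263 -238.38159607]
t 23.27 pos [ 441.6 -120.4  137.5] yaw -86.0 tilt [-5.e-04  2.e-04 -1.e+00] F [ 0.4  1.1 -2.5] op 18.7 gf 69.8
(441.1, -230.5, 90, -86.1) -> [-0.0001, 0.0002, 0.001] [-0.0164, 0.2196, 0.0949]
```

Request:
arm_command(deltas=[0, 0, 0, -0.003, 0.1, 0, 0, 0, 0, 0, -0.011, 0.2, 0.06, 0, 0, 0, 0, -0.011, 0.227, 0.12, 0, 0, 0, 0, -0.011, 0.227, 0.17, 0, 0, 0, 0, -0.011, 0.227, 0.17, 0])

```text
t: 23.9
ee_pos: [443.0, -232.6, 51.3]
tcp_rot: [0.999, 0.034, -0.002, -0.0]
wrist_force: [0.4, -0.1, -2.2]
opening: 18.4
grasp_force: 69.7
```

Request:
arm_command(deltas=[0, 0, 0, 0, 0, 0, 0, 0, 0, 0, 0, 0, 0, 0])

```text
t: 24.15
ee_pos: [445.0, -232.6, 53.8]
tcp_rot: [0.999, 0.034, 0.001, 0.0]
wrist_force: [0.4, -0.7, -2.7]
opening: 18.3
grasp_force: 69.7
```

Contact is expected at TCP 41.7.

Request:
arm_command(deltas=[0, 0, 0, 0, 0, 0.012, 0, 0, 0, 0, 0, 0, 0.022, 0, 0, 0, 0, 0, 0, 0.0235, 0, 0, 0, 0, 0, 0, 0.0235, 0])

```text
t: 24.65
ee_pos: [444.5, -232.6, 41.7]
tcp_rot: [0.999, 0.034, 0.0, -0.001]
wrist_force: [-6.7, 6.5, 25.6]
opening: 18.4
grasp_force: 73.8
```

Request:
arm_command(deltas=[0, 0, 0, 0, 0, 0.001, 0, 0, 0, 0, 0, 0, 0.001, 0])

```text
t: 24.9
ee_pos: [444.6, -232.6, 41.7]
tcp_rot: [0.999, 0.034, 0.001, -0.001]
wrist_force: [-10.6, 9.2, 41.2]
opening: 18.6
grasp_force: 76.0
```

Request:
arm_command(deltas=[0, 0, 0, 0, 0, -0.003, 0, 0, 0, 0, 0, 0, -0.003, 0.5, 0, 0, 0, 0, 0, -0.003, 0.5, 0, 0, 0, 0, 0, -0.003, 0.5, 0, 0, 0, 0, 0, -0.1, 0.5], grip_force=40)

```text
t: 25.52
ee_pos: [443.0, -232.3, 89.2]
tcp_rot: [0.999, 0.034, -0.002, -0.0]
wrist_force: [0.5, 0.2, 1.2]
opening: 42.7
grasp_force: 0.0
```

Request:
arm_command(deltas=[0, 0, 0, 0, 0, -0.1, 0.5, 0, 0, 0, 0, 0, -0.22, 0.5, 0, 0, 0, 0, 0, -0.22, 0.5, 0, 0, 0, 0, 0, -0.22, 0.5])

```text
t: 26.02
ee_pos: [444.3, -232.3, 200.3]
tcp_rot: [0.999, 0.034, 0.0, -0.0]
wrist_force: [-0.9, -0.2, -0.4]
opening: 42.8
grasp_force: 0.0
```

```bash
python3 -c "
from h import *
p,d,c=cap('wrist');np.savez('w10',p=p,d=d,**c);X=pts(d,c);z=X[...,2]
w=(abs(X[...,0]-440)<90)&(abs(X[...,1]+230)<90)
rect('ridge',X,w&(abs(z-48)<4));rect('sole',X,w&(abs(z-20)<4));rect('lap',X,w&(z>12)&(z<60)&(v_<330))
go([(651,-140,200,-90)])
p,d,c=cap('scene');np.savez('scene1',p=p,d=d,**c);save('s1',cv2.resize(p[120:340,180:450],None,fx=2.9,fy=2.7))
X=pts(d,c);z=X[...,2]
rect('stand',X,(abs(z-60)<3)&(u_>215)&(u_<262)&(v_>210)&(v_<280));
for a in (66,76,86,96,106,116): rect('sty%d'%a,X,(abs(z-a)<5)&(u_>215)&(u_<262)&(v_>210)&(v_<280)&(X[...,0]>600)&(X[...,0]<700))
"
```

```text
ridge 2200 [ 444.3 -232. ] [55.6 19.7] 4.5 z [46.1 48.  49.2] mean [ 445.5 -232.1] uv 323.0 221.0
sole 2768 [ 444.  -232.1] [56.2 50.1] 4.0 z [18.8 20.1 21.3] mean [ 445.8 -232. ] uv 323.0 212.0
lap 5105 [ 444.1 -232.1] [56.2 50.1] 4.0 z [19.1 21.1 48.8] mean [ 446.4 -232. ] uv 323.0 215.0
t 26.07 pos [ 444.  -232.4  199.8] yaw -86.1 tilt [-1.1e-03  4.0e-04 -1.0e+00] F [ 0.4  0.1 -0. ] op 42.8 gf 0.0
(651, -140, 200, -90) -> [-0.0002, 0.0005, 0.0325] [0.4256, -0.1562, -0.0008]
stand 361 [ 650.7 -140. ] [52.1 51.4] 88.9 z [58.3 60.9 62.6] mean [ 652.7 -135.2] uv 237.0 245.0
sty66 216 [ 651.  -139.7] [49.6 51.2] 0.6 z [61.1 62.  67.8] mean [ 653.3 -135.8] uv 237.0 244.0
sty76 40 [ 651.2 -135.3] [14.8 22.3] 82.7 z [72.  75.9 80.3] mean [ 653.2 -133.9] uv 236.0 240.0
sty86 41 [ 653.7 -133.3] [ 9.7 19.7] 69.7 z [81.4 85.5 90.8] mean [ 653.2 -132.1] uv 236.0 237.0
sty96 44 [ 652.6 -134.9] [13.  21.6] 73.6 z [91.5 95.6 99.8] mean [ 653.6 -133. ] uv 235.0 233.0
sty106 43 [ 652.4 -132.7] [12.4 21.4] 81.5 z [101.7 106.5 110.3] mean [ 653.3 -132.7] uv 234.0 230.0
sty116 47 [ 653.4 -134.2] [12.  21.1] 71.7 z [111.8 116.4 120.5] mean [ 653.9 -132.9] uv 233.0 226.0
```

View pics/s1.png

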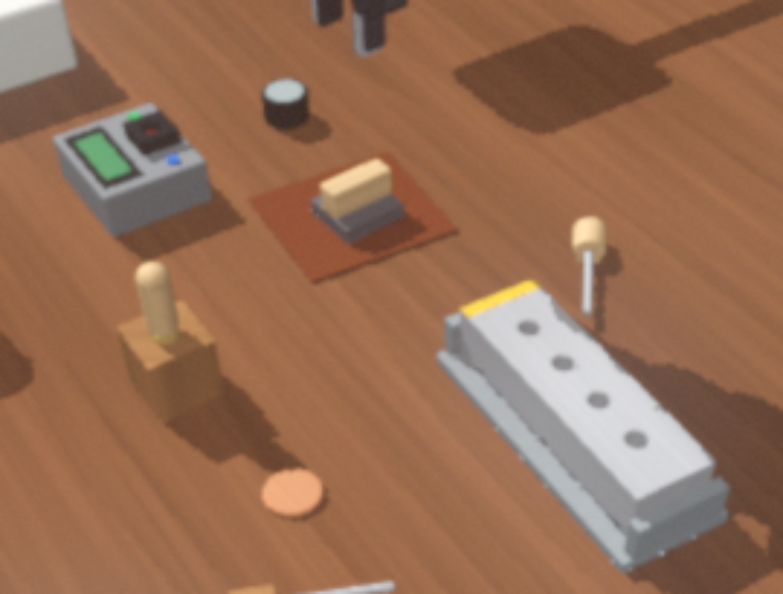

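The lap lies flat on its pad at (357,200) and the die is empty. Stylus next.

Request:
arm_command(deltas=[0, 0, 0.0325, 0.1, -0.04, 0, 0.5, 0, 0, 0.0325, 0.2, -0.08, 0, 0.5, 0, 0, 0.0325, 0.3, -0.12, 0, 0.5, 0, 0, 0.0325, 0.4256, -0.156, 0, 0.5, 0, 0, 0.0325, 0.4256, -0.156, 0, 0.5])

```text
t: 26.75
ee_pos: [653.8, -137.9, 197.7]
tcp_rot: [1.0, 0.002, -0.001, 0.0]
wrist_force: [-1.1, -0.5, -0.8]
opening: 42.7
grasp_force: 0.0
```

Request:
arm_command(deltas=[0, 0, 0, 0, 0, 0, 0.5, 0, 0, 0, 0, 0, 0, 0.5, 0, 0, 0, 0, 0, 0, 0.5])

```text
t: 27.12
ee_pos: [650.8, -141.0, 200.7]
tcp_rot: [1.0, -0.001, 0.0, -0.0]
wrist_force: [0.7, -1.0, -0.6]
opening: 43.1
grasp_force: 0.0
```

```bash
python3 -c "
from h import *
p,d,c=cap('wrist');np.savez('w11',p=p,d=d,**c);X=pts(d,c);z=X[...,2]
w=(abs(X[...,0]-651)<45)&(abs(X[...,1]+140)<45)
rect('stand',X,w&(abs(z-60)<3))
for a in (90,100,110,116,120,124,127): rect('sty%d'%a,X,w&(abs(z-a)<2.5))
go([(651,-140,95,-90)])
f=np.load('w8.npz');X=pts(f['d'],f);z=X[...,2];w=(abs(X[...,0]-550)<45)&(abs(X[...,1]+366)<45)
rect('collar',X,w&(abs(z-59)<2.5)); h=cv2.cvtColor(f['p'],cv2.COLOR_RGB2HSV); rect('red',X,w&((h[...,0]<8)|(h[...,0]>172))&(h[...,1]>150)&(v_<90))
"
```

```text
stand 3814 [ 651.9 -139.9] [50.1 50.1] 0.0 z [59.1 60.2 61.4] mean [ 657.2 -140. ] uv 322.0 218.0
sty90 64 [ 659.7 -141.5] [18.8  5.5] 79.1 z [87.8 89.9 92.4] mean [ 660.7 -140.7] uv 323.0 225.0
sty100 79 [ 659.  -140.1] [20.6  7.7] 89.9 z [ 97.9 100.  102.1] mean [ 660.5 -139.9] uv 322.0 230.0
sty110 87 [ 659.  -139.8] [ 7.3 20.4] 1.0 z [108.  110.2 112.3] mean [ 660.5 -139.6] uv 321.0 234.0
sty116 82 [ 659.6 -138.5] [ 6.7 19.6] 9.8 z [113.7 116.6 118.1] mean [ 660.8 -139.2] uv 320.0 237.0
sty120 296 [ 653.5 -140.3] [21.4 18.9] 86.2 z [117.9 120.7 122.3] mean [ 657.6 -140.2] uv 322.0 245.0
sty124 691 [ 652.2 -139.8] [19.6 19.7] 23.6 z [122.1 124.5 126.3] mean [ 653.7 -139.9] uv 322.0 255.0
sty127 719 [ 652.1 -139.7] [16.6 16.5] 33.1 z [124.7 126.5 128.2] mean [ 652.6 -140. ] uv 322.0 258.0
t 27.18 pos [ 651.  -140.8  200.8] yaw -90.1 tilt [ 2.e-04  2.e-04 -1.e+00] F [ 0.1 -0.6  0.9] op 42.4 gf 0.0
(651, -140, 95, -90) -> [-0.0001, -0.0001, -0.0005] [0.0001, -0.0016, 0.2116]
collar 3358 [ 552.5 -367.5] [34.2 36.1] 0.3 z [57.7 59.1 60.3] mean [ 552.8 -367. ] uv 587.0 46.0
red 173 [ 553.2 -370.1] [10.4 10.4] 10.8 z [47.5 51.  52.3] mean [ 553.2 -370. ] uv 583.0 48.0
```

Request:
arm_command(deltas=[0, 0, 0, 0.002, -0.002, 0.1, 0.5, 0, 0, 0, 0.002, -0.002, 0.19, 0.5, 0, 0, 0, 0.002, -0.002, 0.21, 0.5, 0, 0, 0, 0.002, -0.002, 0.21, 0.5, 0, 0, 0, 0.002, -0.002, 0.21, 0], grip_force=60)

```text
t: 27.8
ee_pos: [653.2, -139.9, 97.6]
tcp_rot: [1.0, -0.0, 0.001, 0.0]
wrist_force: [-1.1, 0.0, 0.5]
opening: 25.7
grasp_force: 0.0
```

Request:
arm_command(deltas=[0, 0, 0, 0, 0, 0, 0, 0, 0, 0, 0, 0, 0, 0, 0, 0, 0, 0, 0, 0, 0, 0, 0, 0, 0, 0, 0, 0])

```text
t: 28.3
ee_pos: [653.3, -139.8, 97.6]
tcp_rot: [1.0, -0.0, 0.001, 0.0]
wrist_force: [-0.8, 0.8, 7.7]
opening: 20.5
grasp_force: 58.2
```

Request:
arm_command(deltas=[0, 0, 0, 0, 0, -0.05, 0, 0, 0, 0, 0, 0, -0.14, 0, 0, 0, 0, 0, 0, -0.18, 0, 0, 0, 0, 0, 0, -0.18, 0, 0, 0, 0, 0, 0, -0.18, 0])

```text
t: 28.92
ee_pos: [652.0, -139.2, 184.7]
tcp_rot: [1.0, 0.0, -0.001, -0.0]
wrist_force: [0.4, -0.1, -1.6]
opening: 20.7
grasp_force: 58.6
```

```bash
python3 -c "
from h import *
p,d,c=cap('wrist');np.savez('w12',p=p,d=d,**c);X=pts(d,c);z=X[...,2];save('w12',p)
go([(552.7,-300,185,-90),(552.7,-368,185,-90)])
p,d,c=cap('scene');np.savez('scene2',p=p,d=d,**c)
X=pts(d,c);z=X[...,2];w=(abs(X[...,0]-652)<40)&(abs(X[...,1]+140)<40)
for a in (104,112,120,130,140): rect('shank%d'%a,X,w&(abs(z-a)<4))
"
```

```text
t 28.98 pos [ 652.  -139.2  184.5] yaw -90.0 tilt [-1.4e-03  2.0e-04 -1.0e+00] F [ 0.8  0.4 -0.9] op 20.8 gf 58.6
(552.7, -300, 185, -90) -> [-0.0001, 0.0007, -0.0] [-0.1985, 0.3216, -0.0009]
(552.7, -368, 185, -90) -> [-0.0001, 0.0007, -0.0] [-0.1985, 0.4576, -0.0009]
shank104 10 [ 650.5 -135.7] [6.3 4.4] 2.3 z [103.2 105.1 107.4] mean [ 650.7 -136.6] uv 235.0 228.0
shank112 13 [ 650.3 -136.9] [4.  7.7] 74.4 z [108.6 112.2 114.6] mean [ 650.4 -137.1] uv 234.0 225.0
shank120 12 [ 650.2 -137.4] [3.6 6.1] 68.0 z [116.4 119.  122.1] mean [ 650.2 -136.9] uv 234.0 223.0
shank130 13 [ 651.2 -137.1] [4.8 6. ] 53.9 z [126.3 129.3 133. ] mean [ 650.8 -136.9] uv 233.0 219.0
shank140 11 [ 650.1 -136.6] [5.  7.5] 80.4 z [136.4 137.4 141.2] mean [ 650.  -136.8] uv 232.0 215.0
```

View pics/w12.png

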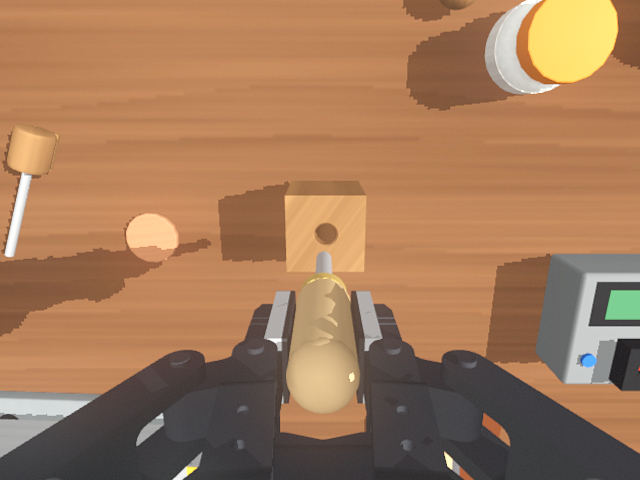

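The stylus is held upright by its handle at (323,350), with the shank directly above the stand hole at (326,233). The gauge is at the lower right.

Request:
arm_command(deltas=[0, 0, 0, -0.05, 0.08, 0, 0, 0, 0, 0, -0.1, 0.16, 0, 0, 0, 0, 0, -0.15, 0.24, 0, 0, 0, 0, 0, -0.198, 0.32, 0, 0, 0, 0, 0, -0.198, 0.32, 0, 0])

```text
t: 29.65
ee_pos: [550.6, -303.1, 185.3]
tcp_rot: [1.0, -0.003, -0.001, 0.001]
wrist_force: [0.2, -0.5, -0.7]
opening: 20.7
grasp_force: 58.8
```

Request:
arm_command(deltas=[0, 0, 0, 0, 0, 0, 0, 0, 0, 0, 0, 0, 0, 0, 0, 0, 0, 0, 0, 0, 0, 0, 0, 0, 0, 0, 0, 0])

```text
t: 30.15
ee_pos: [553.6, -299.1, 185.5]
tcp_rot: [1.0, 0.0, -0.0, 0.0]
wrist_force: [-1.5, 0.4, -0.7]
opening: 20.6
grasp_force: 58.8
```

```bash
python3 -c "
from h import *
p,d,c=cap('wrist');np.savez('w13',p=p,d=d,**c);X=pts(d,c);z=X[...,2];save('w13',p);h=cv2.cvtColor(p,cv2.COLOR_RGB2HSV)
w=(abs(X[...,0]-552)<40)&(abs(X[...,1]+366)<40)
rect('collar',X,w&(abs(z-59)<2));rect('red',X,w&((h[...,0]<8)|(h[...,0]>172))&(h[...,1]>150));rect('mouth',X,w&(z<56)&(abs(X[...,0]-552)<13)&(abs(X[...,1]+367)<13))
rect('box',X,(abs(z-45)<2)&(abs(X[...,0]-575)<70)&(abs(X[...,1]+366)<70))
# rim of mouth: hole region boundary in collar top mask
go([(552.7,-368,185,-90)])
"
```

```text
collar 2432 [ 552.6 -367.6] [34.6 34.7] 0.5 z [57.9 59.2 60.2] mean [ 553.1 -367.4] uv 431.0 234.0
red 194 [ 552.9 -367.3] [11.6 10.7] 4.3 z [50.3 51.3 52.3] mean [ 552.7 -367.7] uv 429.0 232.0
mouth 372 [ 551.4 -368.5] [13.2 13.1] 89.9 z [45.6 51.1 54.4] mean [ 550.8 -369.3] uv 431.0 234.0
box 15566 [ 574.9 -367.3] [99.4 89.5] 90.0 z [44.  45.5 46.7] mean [ 581.5 -366.2] uv 427.0 185.0
t 30.20 pos [ 553.5 -299.2  185.6] yaw -90.0 tilt [-0.e+00 -1.e-04 -1.e+00] F [1.  0.5 0. ] op 20.7 gf 58.8
(552.7, -368, 185, -90) -> [0.0, 0.0, 0.0001] [-0.0017, 0.1376, 0.0012]
```

View pics/w13.png

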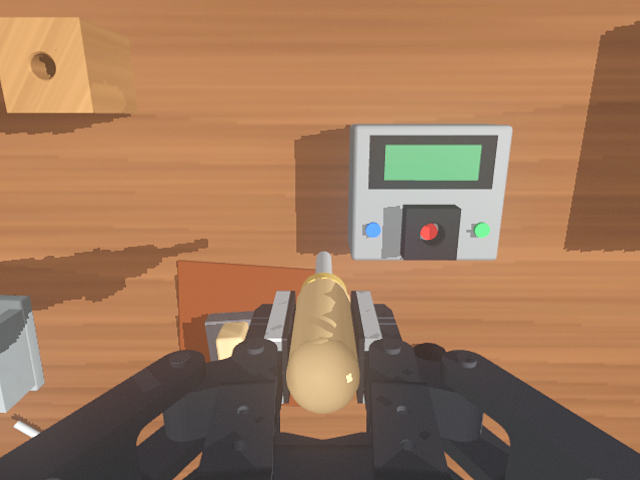

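The collar is at (431,234) with the red button at (429,232). The shank tip's far edge is near (323,253). I'll work out the tip offset from the TCP.

```bash
python3 -c "
from h import *
f=np.load('w13.npz');X=pts(f['d'],f)
print(ray(f,323,253,98),ray(f,323,262,98))
for v in (252,254,256,260,264,268,272): print(v,[X[v,u].round(1).tolist() for u in (319,323,327)])
row=np.where((X[262,:,2]>90)&(abs(u_[0]-323)<20))[0];print(row.min(),row.max(),X[262,row.min()],X[262,row.max()])
"
```

```text
[ 553.73400616 -298.76654584   98.        ] [ 548.54073349 -298.76817327   98.        ]
252 [[521.8, -295.7, 1.3], [555.5, -298.8, 101.6], [521.5, -302.0, 0.4]]
254 [[555.4, -296.7, 104.6], [555.6, -298.8, 105.2], [555.6, -300.9, 105.2]]
256 [[555.1, -296.7, 107.0], [556.6, -298.8, 111.3], [555.3, -300.8, 107.5]]
260 [[555.6, -296.7, 114.4], [556.4, -298.8, 116.6], [555.7, -300.8, 114.8]]
264 [[555.6, -296.8, 120.3], [555.9, -298.8, 121.2], [555.3, -300.7, 119.5]]
268 [[555.8, -296.8, 126.4], [555.8, -298.7, 126.4], [555.6, -300.7, 125.7]]
272 [[555.3, -296.9, 130.3], [556.1, -298.7, 132.4], [555.4, -300.6, 130.6]]
309 330 [ 625.92325179 -298.60473179  311.24237102] [ 553.65900539 -302.33289063  112.10326898]
```

Request:
arm_command(deltas=[0, 0, 0, 0.0016, 0.06, 0, 0, 0, 0, 0, 0.0016, 0.12, 0, 0, 0, 0, 0, 0.0016, 0.1374, 0, 0, 0, 0, 0, 0.0016, 0.1374, 0, 0, 0, 0, 0, 0.0016, 0.1374, 0.03, 0])

```text
t: 30.82
ee_pos: [554.9, -367.4, 170.8]
tcp_rot: [1.0, 0.0, 0.001, 0.0]
wrist_force: [-0.7, 1.1, -1.5]
opening: 20.9
grasp_force: 58.9
```

Request:
arm_command(deltas=[0, 0, 0, 0, 0, 0.02, 0, 0, 0, 0, 0, 0, 0.03, 0, 0, 0, 0, 0, 0, 0.03, 0, 0, 0, 0, 0, 0, 0.03, 0])

```text
t: 31.32
ee_pos: [554.3, -368.3, 155.9]
tcp_rot: [1.0, -0.0, 0.0, 0.0]
wrist_force: [-0.0, -0.5, -0.5]
opening: 20.6
grasp_force: 58.9
```

```bash
python3 -c "
from h import *
p,d,c=cap('wrist');np.savez('w14',p=p,d=d,**c);X=pts(d,c)
go([(554.3,-367.9,140,-90)])
m=(X[...,2]>68)&(X[...,2]<110)&(abs(u_-323)<14)&(v_>200)&(v_<290);q=X[m];print(len(q),'shank near x',np.percentile(q[:,0],[50,90]),'y',np.percentile(q[:,1],[5,95]),'zmin',q[:,2].min())
rect('collar',X,(abs(X[...,2]-59)<2)&(abs(X[...,0]-552)<40)&(abs(X[...,1]+366)<40))
"
```

```text
t 31.38 pos [ 554.2 -368.3  156. ] yaw -90.0 tilt [ 4.e-04 -3.e-04 -1.e+00] F [ 0.9 -0.6 -0.9] op 20.7 gf 58.9
(554.3, -367.9, 140, -90) -> [0.0002, -0.0002, -0.0001] [0.0001, -0.0008, 0.0319]
306 shank near x [556.12597652 556.70678976] y [-371.44585651 -364.59464745] zmin 71.36467613229767
collar 2652 [ 553.  -367.6] [34.5 34. ] 0.3 z [58.  59.1 60.2] mean [ 555.  -367.5] uv 322.0 247.0
```

Request:
arm_command(deltas=[0, 0, 0, 0.0005, -0.001, 0.015, 0, 0, 0, 0, 0.0005, -0.001, 0.03, 0, 0, 0, 0, 0.0005, -0.001, 0.033, 0, 0, 0, 0, 0.0005, -0.001, 0.033, 0])

```text
t: 31.88
ee_pos: [554.3, -367.8, 139.0]
tcp_rot: [1.0, -0.0, -0.0, 0.0]
wrist_force: [-0.0, 0.9, -0.6]
opening: 20.6
grasp_force: 58.9
```

Request:
arm_command(deltas=[0, 0, 0, 0, 0, 0.004, 0, 0, 0, 0, 0, 0, 0.007, 0, 0, 0, 0, 0, 0, 0.007, 0])

```text
t: 32.25
ee_pos: [554.5, -367.9, 135.8]
tcp_rot: [1.0, -0.0, 0.0, 0.0]
wrist_force: [0.8, -0.6, 2.9]
opening: 20.9
grasp_force: 58.9
```

Request:
arm_command(deltas=[0, 0, 0, 0, 0, 0.002, 0, 0, 0, 0, 0, 0, 0.002, 0])

```text
t: 32.5
ee_pos: [554.4, -367.8, 134.7]
tcp_rot: [1.0, -0.0, 0.0, 0.0]
wrist_force: [0.5, -1.4, 3.3]
opening: 21.5
grasp_force: 58.9
```

Button spring force is showing (about 4 N). I'll press on until it hits the stop.

Request:
arm_command(deltas=[0, 0, 0, 0, 0, 0.002, 0, 0, 0, 0, 0, 0, 0.002, 0])

```text
t: 32.75
ee_pos: [554.5, -367.9, 133.9]
tcp_rot: [1.0, -0.0, 0.0, 0.0]
wrist_force: [-0.5, 0.5, 6.7]
opening: 20.7
grasp_force: 59.1
```

Request:
arm_command(deltas=[0, 0, 0, 0, 0, 0.001, 0, 0, 0, 0, 0, 0, 0.001, 0])

```text
t: 33.0
ee_pos: [554.6, -367.9, 133.7]
tcp_rot: [1.0, -0.0, 0.0, 0.0]
wrist_force: [-1.1, 1.2, 10.0]
opening: 20.3
grasp_force: 59.6
```

Request:
arm_command(deltas=[0, 0, 0, 0, 0, 0.001, 0, 0, 0, 0, 0, 0, 0.001, 0])

```text
t: 33.25
ee_pos: [554.8, -368.0, 133.6]
tcp_rot: [1.0, -0.0, 0.001, 0.0]
wrist_force: [-2.7, 1.5, 14.2]
opening: 20.8
grasp_force: 60.1
```

Request:
arm_command(deltas=[0, 0, 0, 0, 0, -0.02, 0, 0, 0, 0, 0, 0, -0.1, 0, 0, 0, 0, 0, 0, -0.12, 0, 0, 0, 0, 0, 0, -0.12, 0, 0, 0, 0, 0, 0, -0.12, 0])

```text
t: 33.88
ee_pos: [554.1, -367.2, 191.4]
tcp_rot: [1.0, -0.0, -0.001, -0.0]
wrist_force: [0.8, 0.4, -0.3]
opening: 20.6
grasp_force: 58.7
```

```bash
python3 -c "
from h import *
go([(653.4,-139.9,192,-90)])"
```

```text
t 33.88 pos [ 554.1 -367.2  191.4] yaw -90.0 tilt [-1.3e-03  8.0e-04 -1.0e+00] F [ 0.8  0.4 -0.3] op 20.6 gf 58.7
(653.4, -139.9, 192, -90) -> [-0.0004, 0.0006, -0.0001] [0.1986, -0.4547, -0.001]
```

Request:
arm_command(deltas=[0, 0, 0, 0.04, -0.1, 0, 0, 0, 0, 0, 0.08, -0.2, 0, 0, 0, 0, 0, 0.12, -0.29, 0, 0, 0, 0, 0, 0.16, -0.38, 0, 0, 0, 0, 0, 0.1986, -0.454, 0, 0])

```text
t: 34.5
ee_pos: [654.0, -138.4, 191.4]
tcp_rot: [1.0, 0.0, -0.001, -0.0]
wrist_force: [0.8, -0.4, -0.9]
opening: 20.8
grasp_force: 58.8
```

Request:
arm_command(deltas=[0, 0, 0, 0, 0, 0, 0, 0, 0, 0, 0, 0, 0, 0, 0, 0, 0, 0, 0, 0, 0, 0, 0, 0, 0, 0, 0, 0])

```text
t: 35.0
ee_pos: [653.4, -141.6, 192.6]
tcp_rot: [1.0, -0.001, -0.0, 0.0]
wrist_force: [0.0, -0.2, -0.3]
opening: 20.7
grasp_force: 58.8
```

```bash
python3 -c "
from h import *
p,d,c=cap('wrist');X=pts(d,c);z=X[...,2]
go([(653.4,-140.3,192,-90)])
w=(abs(X[...,0]-652)<40)&(abs(X[...,1]+140)<40)
m=(z>110)&(z<140)&(abs(u_-323)<14)&(v_>200)&(v_<300);q=X[m];print(len(q),'shank near x',np.percentile(q[:,0],[50,90]),'y',np.percentile(q[:,1],[5,95]),'zmin',q[:,2].min())
s=rect('stand',X,w&(abs(z-60)<2))
P=X[s];
# hole: interior contour of stand top mask
ct,hi=cv2.findContours(cv2.morphologyEx(s.astype(np.uint8),cv2.MORPH_CLOSE,np.ones((2,2))),cv2.RETR_CCOMP,cv2.CHAIN_APPROX_NONE)
for k,h in zip(ct,hi[0]):
    if h[3]>=0 and len(k)>12:
        b=cv2.boundingRect(k);print('hole px',b,ray(c,b[0]+b[2]/2-.5,b[1]+b[3]/2-.5,60))
"
```

```text
t 35.05 pos [ 653.5 -141.4  192.6] yaw -90.1 tilt [-1.e-04 -1.e-04 -1.e+00] F [-1.1 -0.  -0.6] op 20.9 gf 58.8
(653.4, -140.3, 192, -90) -> [0.0, 0.0, -0.0006] [-0.0001, -0.0023, 0.0012]
296 shank near x [655.22216141 655.86101654] y [-144.84906041 -137.94308946] zmin 110.07934960541915
stand 5141 [ 651.8 -139.9] [50.1 50.4] 90.0 z [59.  60.2 61.2] mean [ 653.6 -139.9] uv 321.0 230.0
hole px (311, 223, 23, 22) [ 651.60683432 -140.70219925   60.        ]
```

Request:
arm_command(deltas=[0, 0, 0, 0, -0.002, 0.02, 0, 0, 0, 0, 0, -0.002, 0.05, 0, 0, 0, 0, 0, -0.002, 0.08, 0, 0, 0, 0, 0, -0.002, 0.11, 0, 0, 0, 0, 0, -0.002, 0.14, 0])

```text
t: 35.67
ee_pos: [653.6, -139.7, 121.3]
tcp_rot: [1.0, -0.0, -0.0, 0.0]
wrist_force: [1.0, 0.1, -0.8]
opening: 20.8
grasp_force: 58.8
```

Request:
arm_command(deltas=[0, 0, 0, 0, 0, 0.02, 0, 0, 0, 0, 0, 0, 0.04, 0, 0, 0, 0, 0, 0, 0.048, 0, 0, 0, 0, 0, 0, 0.048, 0])

```text
t: 36.17
ee_pos: [653.8, -139.8, 98.5]
tcp_rot: [1.0, -0.0, -0.0, 0.0]
wrist_force: [0.4, -0.1, -0.1]
opening: 20.5
grasp_force: 58.8
```

```bash
python3 -c "
from h import *
go([(653.4,-140.3,98,-90)])"
```

```text
t 36.17 pos [ 653.8 -139.8   98.5] yaw -90.0 tilt [-0.e+00 -2.e-04 -1.e+00] F [ 0.4 -0.1 -0.1] op 20.5 gf 58.8
(653.4, -140.3, 98, -90) -> [0.0001, 0.0, -0.0001] [-0.0007, 0.0011, 0.0011]
```

Request:
arm_command(deltas=[0, 0, 0, 0, 0, 0.0015, 0, 0, 0, 0, 0, 0, 0.0015, 0])

```text
t: 36.42
ee_pos: [653.9, -139.7, 98.1]
tcp_rot: [1.0, -0.0, 0.0, 0.0]
wrist_force: [0.0, 0.1, -0.7]
opening: 20.5
grasp_force: 58.8
```

Request:
arm_command(deltas=[0, 0, 0, 0, 0, 0, 0.45, 0, 0, 0, 0, 0, 0, 0.45, 0, 0, 0, 0, 0, 0, 0.45, 0, 0, 0, 0, 0, -0.08, 0.45, 0, 0, 0, 0, 0, -0.18, 0.45])

```text
t: 37.05
ee_pos: [653.2, -139.6, 188.2]
tcp_rot: [1.0, -0.0, -0.001, 0.0]
wrist_force: [0.0, 0.3, 0.6]
opening: 38.8
grasp_force: 0.0
```

Request:
arm_command(deltas=[0, 0, 0, -0.1, 0, -0.1, 0.5, 0, 0, 0, -0.2, 0, -0.2, 0.5, 0, 0, 0, -0.3, 0, -0.2, 0.5, 0, 0, 0, -0.3, 0, -0.2, 0.5])

```text
t: 37.55
ee_pos: [500.9, -140.0, 289.0]
tcp_rot: [1.0, -0.001, 0.001, -0.002]
wrist_force: [1.5, 0.8, 0.0]
opening: 42.9
grasp_force: 0.0
```

```bash
python3 -c "
from h import *
go([])
p,d,c=cap('scene');np.savez('scene3',p=p,d=d,**c);save('s3',p)
X=pts(d,c);z=X[...,2];w=(abs(X[...,0]-652)<40)&(abs(X[...,1]+140)<40)
for a in (76,96,116,127): rect('sty%d'%a,X,w&(abs(z-a)<4))
rect('ridge',X,(abs(z-48)<4)&(abs(X[...,0]-443)<60)&(abs(X[...,1]+230)<60))
for q in [(580,259),(510,325)]: rect('pin',X,(z>88)&(np.hypot(X[...,0]-q[0],X[...,1]-q[1])<20))
"
```

```text
t 37.55 pos [ 500.9 -140.   289. ] yaw -90.1 tilt [ 0.0022  0.0041 -1.    ] F [1.5 0.8 0. ] op 42.9 gf 0.0
sty76 33 [ 653.6 -130.8] [ 9.8 20.3] 77.6 z [73.2 75.9 79.3] mean [ 653.1 -131.7] uv 237.0 241.0
sty96 33 [ 654.5 -132.4] [ 8.1 20.4] 66.5 z [92.1 96.1 99.4] mean [ 654.4 -131.8] uv 235.0 234.0
sty116 40 [ 654.4 -134.9] [11.5 21.4] 63.2 z [112.4 115.7 119.7] mean [ 654.4 -132.5] uv 233.0 226.0
sty127 63 [ 652.4 -138.9] [18.7 17.4] 47.8 z [123.6 126.6 129.3] mean [ 652.6 -136.9] uv 232.0 220.0
ridge 159 [ 444.8 -231.3] [54.7 22. ] 1.2 z [45.3 48.7 51.3] mean [ 444.6 -229.9] uv 303.0 186.0
pin 153 [581.5 260.3] [19.1 19. ] 68.4 z [90.5 95.3 97.2] mean [582.2 260.5] uv 395.0 373.0
pin 166 [511.3 325.2] [18.3 19.9] 68.7 z [89.8 95.5 97.5] mean [512.1 325.7] uv 461.0 383.0
```

View pics/s3.png

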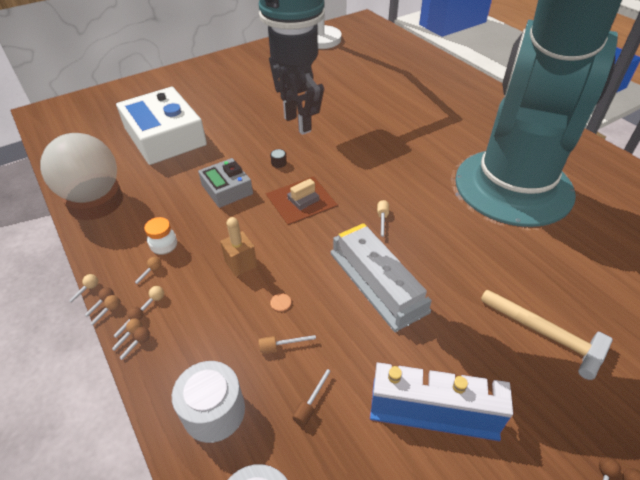

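The final view shows both pins hanging at (395,373) and (461,383), the lap on its pad at (303,190), the stylus in its stand at (236,240), and the bystanders where they were. I'll let the arm settle and hand in.

Request:
arm_command(deltas=[0, 0, 0, 0, 0, 0, 0.5, 0, 0, 0, 0, 0, 0, 0.5, 0, 0, 0, 0, 0, 0, 0.5, 0, 0, 0, 0, 0, 0, 0.5])

```text
t: 38.1
ee_pos: [503.9, -139.8, 287.6]
tcp_rot: [1.0, -0.0, -0.0, 0.0]
wrist_force: [-0.3, 0.3, -0.2]
opening: 42.8
grasp_force: 0.0
```

```bash
python3 -c "
from rig import arm
print(arm.close_job())"
```

```text
the job is handed in; nothing more can be done
None
```

The job is handed in, with no verdict returned: both pins present (pin1, pin3) hang home in notches 0 and 2, the die was swept in one pass at about 4 mm dip, the lap is flat on its pad after about 41 N at the wrist while setting it down, the zero button was pressed to its stop, and the stylus is back in its stand.

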